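Emergency lid release of a benchtop centrifuge

TASK

The power is off and the lid of the bench centrifuge has stayed locked with the samples inside. Take the release key from its stand, push its rod through the small release hole in the sloping front panel and press gently, without forcing it, until the lid springs up fully open by itself; then hang the key back in its stand. Touch the centrifuge with nothing but the key, and leave the other things on the bench where they stand.

Things in the scene. Friction and masses are not known exactly. Their poses are not given: they have to be found in the camera images.
- centrifuge: White bench centrifuge, fixed, 300 mm deep (x), 230 mm wide (y), 200 mm high with its lid shut. Origin: centre of its underside, on the bench. x axis from its front to its back, z up; the front faces roughly to the robot. Above an upright front face 110 mm high, a flat front panel rises to the back at 35 degrees from horizontal (x -150 to -70, z 110 to 166 mm). Behind it lies the lid.
- release_hole (a point): Middle of the mouth of the round release hole, the only hole in the sloping panel, at x -110, y -80, z 138 mm in the centrifuge's frame. 8 mm wide, 1.5 mm bevel; a straight guide of the same bore follows, 22 mm long, square to the panel: the rod enters only when tilted 35 degrees from vertical (within about 9). z axis: out of the hole along the guide; x up the panel's slope; y as the centrifuge's.
- guide_end (a point): Inner end of that guide, on its axis, 22 mm below the panel; axes as release_hole. Past it a hidden sprung striker lies square across the axis, its depth differing from case to case: 26 to 42 mm below the panel. It takes about 3 N to start and 5 to 8 N to press, unlocks the lid after about 6 mm of travel (the force then drops by 2 N) and meets a hard stop after 10 mm.
- panel_knob (a point): Middle of the foot of the grey speed knob on the sloping panel: 28 mm wide, 12 mm proud of the panel, 65 mm to the left of the release hole. Axes as release_hole. The panel is flat and bare for 19 mm all about the release hole.
- lid: The centrifuge's white lid, 224 mm wide, 203 mm deep, its top 199 mm above the bench when shut. Origin: on its underside at the middle of the front edge, 170 mm above the bench when shut; axes then as the centrifuge's. It turns about a hinge at the back of the machine, 201 mm behind its origin and level with it. Shut and locked at the start; sprung open.
- lid_front (a point): Point on the middle of the lid's front edge, 178 mm above the bench when shut. Once the lid is unlocked, a damped spring lifts it within 2 to 3 s to fully open (1.25 rad, this point then 363 mm above the bench and 140 mm further back), where it stays.
- key: Release key (about 45 g): a round black handle 15 mm in diameter with a thin steel rod in line with it. Origin: middle of the underside of the flange at the handle's foot. z axis from rod to handle. Flange 24 mm wide, z 0 to 4 mm; handle z 4 to 55 mm; rod 4.5 mm in diameter, round tip, z 0 to -95 mm. Stands upright at the start.
- key_tip (a point): Tip of the key's rod, 95 mm below the key's origin; axes as the key's.
- stand: White sheet-metal key stand, fixed, 70 x 90 mm on plan and 112 mm high: a flat top plate 50 x 84 mm, 8 mm thick, on two side cheeks. Origin: centre of its underside. The key hangs in it upright, rod down, its flange resting on the top plate.
- stand_hole (a point): Middle of the upper mouth of the key's hole in the stand, 112 mm above the bench: a vertical through hole 11 mm wide; under it free space down to 6 mm above the bench.
- slide_box: Bystander: closed grey box for microscope slides, 82 x 97 mm, 34 mm high. Origin: centre of its underside.
- oil_bottle: Bystander: small brown bottle with a black cap, 42 mm wide, 85 mm high. Origin: centre of its underside.
- beaker: Bystander: empty glass beaker, 68 mm wide at the rim, 80 mm high. Origin: centre of its underside.
- petri: Bystander: clear closed Petri dish, 92 mm wide, 16 mm high, lying flat. Origin: centre of its underside.
Not all that is in view belongs to the job. There is more than one size of the key; the one meant has the size given above.

How it is judged:
On the way, in this order (a step that is already met when the one before it is completed fails the run):
1. the key is lifted clear of its stand (z of key_tip in the frame of stand above 0.118 m), for 0.1 s.
2. the lid starts to spring up while the key's rod is in the release hole (height (world z) of lid_front above 0.195 m and z of key_tip in the frame of release_hole between -0.06 and -0.024 m and x of key_tip in the frame of release_hole between -0.012 and 0.012 m and y of key_tip in the frame of release_hole between -0.012 and 0.012 m), for 0.05 s.
At the end, for the whole second after the job is handed in: The lid stands fully open (its front edge over 350 mm above the bench), and the key hangs in its stand again, rod down in the hole: its flange on the top plate within 8 mm of where it hung, upright within 7 degrees, at rest and released (height (world z) of lid_front above 0.35 m and distance between key and stand_hole below 0.008 m and angle between key's own z axis and vertical below 0.12 rad and linear speed of key below 0.02 m/s); the robot touches nothing.
It fails at once if the robot itself (hand or arm) touches the centrifuge or its lid (contact force between any of the fingers, the arm and centrifuge above 1 N).
It fails at once if the key touches the lid (contact force between key and lid above 1 N).
It fails at once if the key is forced against the centrifuge (over 30 N) (contact force between key and centrifuge above 30 N).
It fails at once if a bystander is moved by more than 25 mm or tipped (distance of any of slide_box, oil_bottle, beaker, petri from where it was at the start of the episode above 0.025 m or angle between any of oil_bottle, beaker's own z axis and vertical above 0.4 rad).
It also fails if it takes over 72 s, if anything falls off the work surface, if the arm or the gripper's body presses on something with over 40 N, if the wrist force passes 120 N, or if a joint passes its speed limit or range.

ROBOT

A 7-joint arm with a two-finger parallel gripper is mounted at the origin on the work surface. World frame = base frame: x ahead of the robot, y to its left, z up, the work surface at z = 0. Lengths are in m, angles in rad, forces in N, time in s.
With the tool pointing down it reaches from about 0.425 to 0.925 m from the base axis. Payload 6.8 kg.
Tool frame: the origin (TCP) lies at the very end of the fingers, on their centre line; the grasp point (between the pads) lies 19 mm behind it (tcp_to_grasp is the distance from the TCP to the grasp point, in m); z points along the fingers, y is the direction in which the jaws open and shut (so a half turn about z gives the same grasp; the last joint's range is limited). The gripper opens to 85 mm and grips with 20 to 120 N. Pads are 22 mm wide; open, the fingers measure 114 mm over their backs; the gripper's body (76 mm by 85 mm) begins 54 mm behind the grasp point. The pads swing forward as they close: fully open they stand 13 mm farther back than shut.
Start: joints at [1.226, 0.477, 0.022, 1.555, -0.011, 1.109, -0.083], TCP at [0.158, -0.656, 0.231] pointing down, gripper open.
Joint ranges: [-2.96, 2.96], [-0.34, 2.1], [-1.41, 1.46], [0.24, 2.44], [-1.37, 4.51], [0.17, 1.92], [-2.96, 2.96]. Speed limits (rad/s): [2.39, 2.39, 3.14, 3.14, 3.14, 3.14, 3.14].

INTERFACE

Orientations are given as a unit quaternion [w, x, y, z].
In Python, from station import * gives the robot as it stands.
- The arm moves only by the tool apply_moves, never from a script. Its argument "increments" is one flat list of numbers, 5 for each row, row after row: the finger opening in mm, from 0 to 85.4, then the shift along the tool's x, y, z in mm, then the turn about the tool's z in degrees. In form: [claw, tx, ty, tz, roll, claw, tx, ty, tz, roll, ...]. A call has 1 to 12 rows; each row shifts and turns the pose as measured when the row begins, along the tool's axes as they then stand; what a row does not reach is not made up. A row lasts 1/8 s, in which the tool goes at most 62.5 mm and 10.7 degrees, less where a joint would pass 70% of its speed; a pose out of reach is approached as far as the arm can. A call with a gripper value outside its range is refused whole. The fingers move at their own pace and stop on an object; "squeeze" is the grip in N (left out, the last holds). Time passes only in rows, so rows that do not move let the fingers close. It gives the time, the measured TCP pose, the force and the opening at its end, in the units of the state.
- get_obs(): the state, without advancing time (a new reading comes with each control period).
- read_camera(name): name is "scene" or "top"; returns (picture, depth): 384x512x3 uint8, blue, green, red; 384x512 float32, m along the optical axis (not along the pixel's ray), 0 where there is no reading.
- get_calibration(name): a dict with "mtx" (3x3 intrinsics, pixels), "camera_from_world" (4x4, takes a point from world to camera coordinates). Camera axes: x right, y down, z forward; pixel columns grow to the right and rows downward; lengths in m; the calibration is good to about 2 mm. A picture is of the moment at which its call begins. get_calibration takes no time and is no camera call.
- hand_in(): hands the job in, once; it reports no verdict.
Trained networks look in the newest picture that a camera, given by its name, has taken for a name from the list of things; names that differ only in an ending like _2 or _b are one class to them, and where a whole thing is asked for, a point or a joint stands for the part that bears it (a point fixed in the world has none). Each returns a list of dicts, best first, with "p" (0 to 1); they miss things now and then, are a little off and sometimes report something else, mostly with a low value. They report only what shows in the picture. A call takes as long as a camera call. They do not tell look-alikes from the thing itself.
- outline_of(camera, thing): "pixels" (384x512 bool, what is visible of it) and "extent" ([centre column, centre row, width, height] in pixels, round what is visible of it).
The state is a dict: "t": time; "q": joint angles; "joint_vel": joint speeds; "joint_torque": joint torques, N m; "eef_pos": TCP position; "tool_rot": TCP orientation; "contact_force": force on the tool from outside, world axes, zero at the start; "torque": the same for the moment, N m; "gripper_width": opening from 0.0 (shut) to 1.0 (fully open).
Only numpy, scipy, OpenCV 4.12 (cv2) and the standard library are available. Lean on these libraries where they do the work, as an engineer would, in place of code of your own. Each camera call takes 0.05 s, during which the arm holds its last target.

## Working session

There is one attempt and no reset: what is moved stays moved. The work goes in short steps, Python scripts to look and compute and a tool call to move; the robot and the scene stay as the last step left them, time stands still between calls to the robot, and variables do not carry over. Pictures are saved under pics/ and viewed, and the job is handed in when it is done.

Besides the shell and the picture viewer there is one more tool, called as name(argument=value, ...), one argument or row to a line, values as JSON. apply_moves: Moves the arm, as the interface text tells. Its arguments: {"type":"object","properties":{"increments":{"type":"array"},"squeeze":{"type":"number"}},"required":["increments"]}

```bash
ls; mkdir -p pics; python3 - <<'E'
from station import *
import cv2,numpy as np
o=get_obs();print({k:np.round(v,3) for k,v in o.items()})
for n in("scene","top"):
    im,d=read_camera(n);cv2.imwrite(f"pics/{n}0.png",im);np.save(f"pics/{n}0.npy",d)
    c=get_calibration(n);print(n,np.round(c["mtx"],1).tolist(),np.round(c["camera_from_world"],3).tolist())
    for t in("key","stand","centrifuge","release_hole","panel_knob","lid"):
        try:
            for r in outline_of(n,t)[:4]: print(n,t,round(r["p"],2),np.round(r["extent"],1))
        except Exception as e: print(t,e)
E
```

```text
pics
{'t': np.float64(0.0), 'q': array([ 1.226,  0.478,  0.022,  1.556, -0.011,  1.109, -0.083]), 'joint_vel': array([ 0., -0.,  0., -0., -0.,  0., -0.]), 'joint_torque': array([ 0.0000e+00, -5.9645e+01,  1.6080e+00, -2.8119e+01,  1.2000e-02,
        9.0000e-03,  0.0000e+00]), 'eef_pos': array([ 0.158, -0.656,  0.23 ]), 'tool_rot': array([-0.001,  0.993,  0.118, -0.   ]), 'contact_force': array([-0.538,  0.272,  0.112]), 'torque': array([ 0.02 ,  0.012, -0.07 ]), 'gripper_width': np.float64(1.0)}
scene [[359.5, 0.0, 264.8], [0.0, 359.5, 189.0], [0.0, 0.0, 1.0]] [[0.085, 0.996, -0.009, -0.056], [0.659, -0.063, -0.75, -0.273], [-0.748, 0.057, -0.662, 1.437], [0.0, 0.0, 0.0, 1.0]]
scene key 0.74 [157.9 154.1  11.4  28.1]
scene key 0.68 [134.4 181.3   9.6  17.6]
scene stand 0.81 [142.9 206.1  42.8  48.1]
scene centrifuge 0.67 [254.1 280.5 131.1 139.6]
scene release_hole 0.68 [249.9 282.2 127.  139.5]
scene release_hole 0.41 [134.4 182.8  11.9  21.3]
scene panel_knob 0.88 [253.1 280.2 131.1 143.8]
scene panel_knob 0.36 [251.9 256.1 124.5  87.5]
scene lid 0.73 [253.3 260.2 122.7  92.6]
top [[442.4, 0.0, 254.3], [0.0, 442.4, 188.1], [0.0, 0.0, 1.0]] [[0.022, -1.0, 0.003, -0.009], [-0.994, -0.022, -0.104, 0.614], [0.104, -0.001, -0.995, 1.503], [0.0, 0.0, 0.0, 1.0]]
top key 0.56 [357.  219.8  16.2   9.3]
top stand 0.8 [351.9 219.8  34.1  21.7]
top centrifuge 0.57 [263.9 137.7  83.2 105.2]
top release_hole 0.57 [265.5 136.1  85.2 109.5]
top panel_knob 0.83 [263.4 137.3  84.8 109.8]
top lid 0.7 [350.  219.3  34.6  25.5]
top lid 0.65 [267.9 123.8  76.8  69.1]
```

```bash
python3 - <<'E'
import cv2,numpy as np
a=cv2.imread("pics/scene0.png");b=cv2.imread("pics/top0.png")
cv2.imwrite("pics/s0z.png",cv2.resize(a,(800,600),interpolation=cv2.INTER_CUBIC))
cv2.imwrite("pics/t0z.png",cv2.resize(b,(800,600),interpolation=cv2.INTER_CUBIC))
cv2.imwrite("pics/s0c.png",cv2.resize(a[120:270,90:290],(800,600),interpolation=cv2.INTER_CUBIC))
cv2.imwrite("pics/t0c.png",cv2.resize(b[130:280,210:410],(800,600),interpolation=cv2.INTER_CUBIC))
E
```

```text
(no output)
```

View pics/s0z.png

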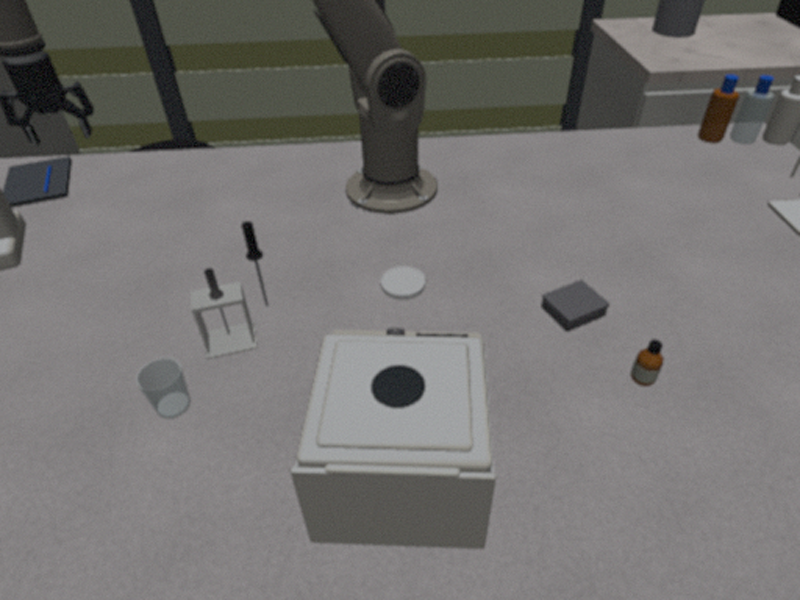

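View pics/t0z.png

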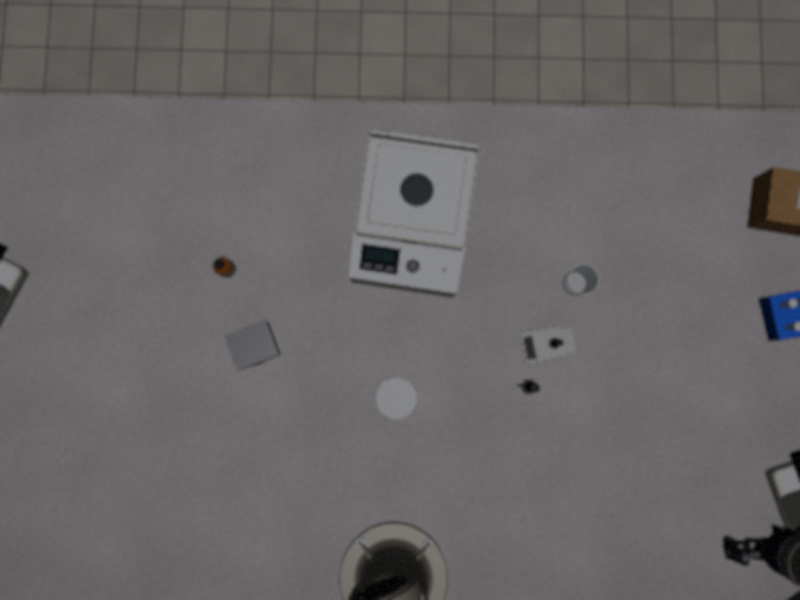

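View pics/s0c.png

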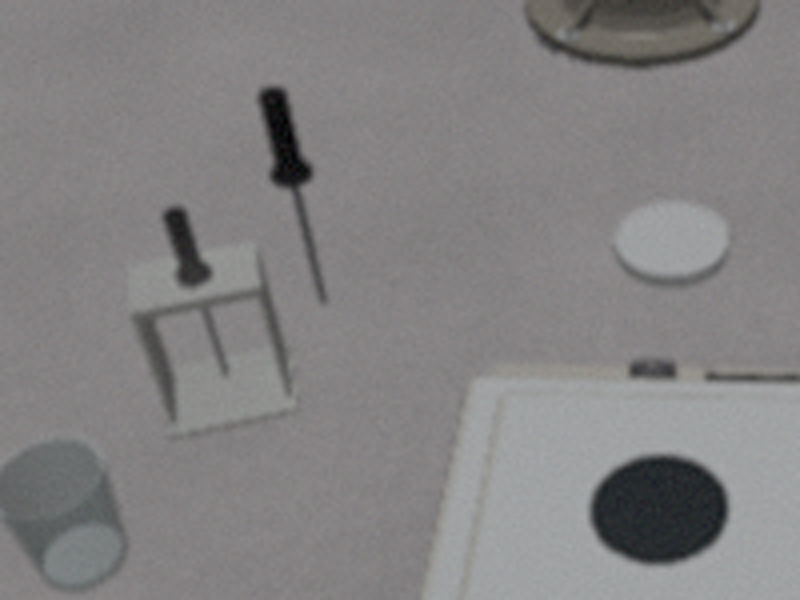

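View pics/t0c.png

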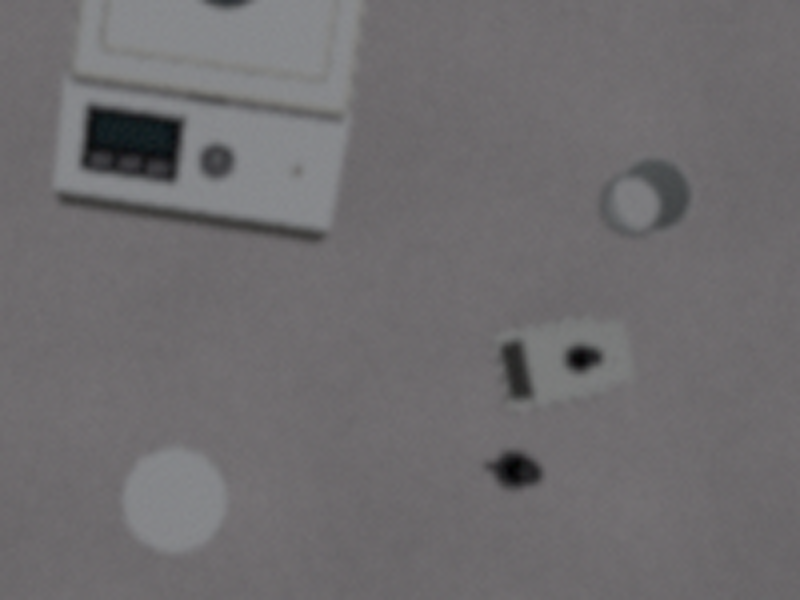

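```bash
cat > h.py <<'E'
from station import *
import cv2,numpy as np
def cal(n):
    c=get_calibration(n);return np.array(c["mtx"]),np.array(c["camera_from_world"])
def ray(n,u,v):
    K,T=cal(n);R=T[:3,:3];o=-R.T@T[:3,3];d=R.T@np.linalg.inv(K)@np.array([u,v,1.]);return o,d
def atz(n,u,v,z):
    o,d=ray(n,u,v);return o+d*(z-o[2])/d[2]
def proj(n,P):
    K,T=cal(n);P=np.atleast_2d(P);c=P@T[:3,:3].T+T[:3,3];p=c@K.T;return p[:,:2]/p[:,2:]
def tri(uv1,uv2,n1="scene",n2="top"):
    o1,d1=ray(n1,*uv1);o2,d2=ray(n2,*uv2)
    A=np.stack([d1,-d2],1);s=np.linalg.lstsq(A,o2-o1,rcond=None)[0]
    a=o1+d1*s[0];b=o2+d2*s[1];return (a+b)/2,np.linalg.norm(a-b)
def cloud(n,d):
    K,T=cal(n);v,u=np.mgrid[:384,:512];c=np.stack([(u-K[0,2])/K[0,0]*d,(v-K[1,2])/K[1,1]*d,d],-1)
    return (c-T[:3,3])@T[:3,:3]
E
python3 - <<'E'
from h import *
for n in("scene","top"): print(n,ray(n,256,192)[0])
im=cv2.imread("pics/top0.png")
# manual from crops: top crop scale 4 offset (210,130); scene crop scale 4 offset (90,120)
T=lambda x,y:(210+x/4-.4,130+y/4-.4); S=lambda x,y:(90+x/4-.4,120+y/4-.4)
# flange heights
print("stand key flange scene@z.114",atz("scene",*S(193,274),.114),"handle top",atz("scene",*S(175,212),.167))
print("top cam: handle top",atz("top",*T(600,356),.167), 'flange',atz("top",*T(578,358),.114))
print("decoy: rod tip scene@0",atz("scene",*S(323,302),0),"scene top",S(272,92),"flange",S(292,174))
for nm,a,b in(("dec top",S(272,92),T(533,470)),("dec fl",S(292,174),T(510,470)),("key top",S(175,212),T(597,356)),("key fl",S(193,274),T(578,358)),("dec tip",S(323,302),T(488,466))): print(nm,tri(a,b))
d=np.load("pics/top0.npy");P=cloud("top",d)
r=outline_of("top","stand")[0]["pixels"];q=P[r];print("stand",np.percentile(q,[5,50,95],axis=0).round(3))
r=[x for x in outline_of("top","centrifuge")][0]["pixels"];q=P[r]
print("cent",np.percentile(q,[1,50,99],axis=0).round(3))
cv2.imwrite("pics/m.png",r.astype(np.uint8)*255)
for t in("slide_box","oil_bottle","beaker","petri"):
    for r in outline_of("top",t)[:1]:
        q=P[r["pixels"]];print(t,r["p"],np.median(q,0).round(3),r["extent"])
E
```

```text
scene [ 1.25898133 -0.04319183  0.74540905]
top [0.45409871 0.00570187 1.55924101]
stand key flange scene@z.114 [ 0.50955876 -0.32646139  0.114     ] handle top [ 0.50945434 -0.32522091  0.167     ]
top cam: handle top [ 0.51109044 -0.32877986  0.167     ] flange [ 0.51123507 -0.3235523   0.114     ]
decoy: rod tip scene@0 [ 4.17316010e-01 -2.71329839e-01  1.11022302e-16] scene top (157.6, 142.6) flange (162.6, 163.1)
dec top (array([ 0.42173674, -0.26976563,  0.19690223]), np.float64(0.0007342847761452318))
dec fl (array([ 0.41993751, -0.26808522,  0.12558004]), np.float64(0.0039684538686451205))
key top (array([ 0.51085729, -0.3254233 ,  0.16815254]), np.float64(0.001428448065611932))
key fl (array([ 0.51140447, -0.32448354,  0.11545528]), np.float64(0.002500060664582589))
dec tip (array([ 0.4197942 , -0.27045458,  0.00218064]), np.float64(0.0004032109936956608))
stand [[ 0.477 -0.365  0.002]
 [ 0.508 -0.311  0.109]
 [ 0.54  -0.281  0.116]]
cent [[ 0.617 -0.142  0.046]
 [ 0.759 -0.023  0.189]
 [ 0.923  0.097  0.205]]
slide_box 0.7 [ 0.802 -0.028  0.197] [267.1, 123.9, 78.4, 71.4]
oil_bottle 0.74 [0.661 0.385 0.057] [142.3, 169.7, 13.7, 11.5]
beaker 0.82 [ 0.654 -0.407  0.036] [371.5, 179.7, 26.7, 22.5]
petri 0.81 [0.384 0.003 0.015] [253.6, 255.2, 22.5, 27.4]
```

```bash
python3 - <<'E'
from h import *
from scipy.optimize import least_squares
im,_=read_camera("top");
acc=np.mean([read_camera("top")[0].astype(float) for _ in range(6)],0)
g=acc.mean(2)
# dark centroid near hole and knob
def cen(u,v,r):
    p=g[v-r:v+r+1,u-r:u+r+1];w=np.clip(np.median(p)-8-p,0,None);yy,xx=np.mgrid[-r:r+1,-r:r+1];return u+(w*xx).sum()/w.sum(),v+(w*yy).sum()/w.sum()
hole=cen(284,172,3);knob=cen(264,170,5);print(hole,knob)
np.set_printoptions(linewidth=200);print(g[167:178,278:290].round(0))
m=cv2.resize(np.clip(acc*1.6,0,255).astype(np.uint8)[75:195,215:315],(800,600),interpolation=cv2.INTER_CUBIC)[:, :]
m=cv2.resize(np.clip(acc*1.6,0,255).astype(np.uint8)[80:200,215:315],(500,600),interpolation=cv2.INTER_CUBIC)
cv2.imwrite("pics/t1.png",m)
E
```

```text
(np.float64(283.90406673618355), np.float64(172.30031282586026)) (np.float64(263.7072192513369), np.float64(169.80711229946525))
[[136. 136. 137. 137. 137. 137. 137. 136. 137. 137. 137. 137.]
 [137. 137. 137. 137. 137. 137. 136. 136. 136. 137. 136. 137.]
 [136. 136. 137. 136. 136. 137. 136. 135. 137. 136. 137. 137.]
 [137. 137. 137. 136. 136. 134. 133. 133. 136. 137. 137. 136.]
 [137. 137. 136. 136. 132. 127. 123. 127. 134. 136. 137. 137.]
 [137. 137. 137. 135. 129. 119. 114. 121. 132. 136. 137. 137.]
 [136. 137. 137. 135. 130. 121. 117. 124. 133. 137. 137. 136.]
 [136. 136. 136. 136. 134. 130. 128. 131. 136. 137. 137. 137.]
 [137. 136. 137. 137. 136. 135. 135. 137. 137. 137. 137. 136.]
 [137. 137. 137. 137. 137. 137. 136. 137. 136. 137. 136. 136.]
 [137. 136. 137. 137. 136. 137. 137. 137. 137. 136. 137. 136.]]
```

View pics/t1.png

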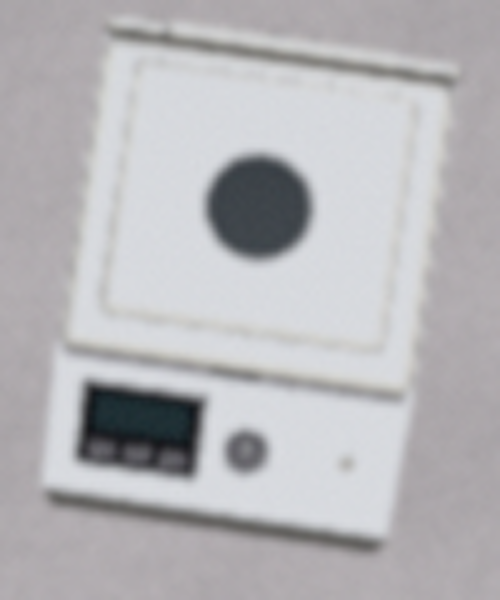

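```bash
python3 - <<'E'
from h import *
from scipy.optimize import least_squares
c=lambda x,y:(215+x/5-.4,80+y/5-.4)
obs=np.array([(283.95,172.2),c(245,451),c(43,492),c(381,541)])
pts=np.array([[-.11,-.08,.138],[-.1169,-.015,.1478],[-.15,.115,.110],[-.15,-.115,.110]])
w=np.array([3,2,1,1])[:,None]
def W(p):
    cs,s=np.cos(p[2]),np.sin(p[2]);R=np.array([[cs,-s,0],[s,cs,0],[0,0,1]]);return pts@R.T+[p[0],p[1],0]
r=least_squares(lambda p:((proj("top",W(p))-obs)*w).ravel(),[.75,-.02,.1]);p=r.x
print(p,np.degrees(p[2]));print((proj("top",W(p))-obs).round(2));print("hole world",W(p)[0],atz("top",283.95,172.2,.138))
E
```

```text
[ 0.77686151 -0.02495823 -0.12859699] -7.368064872019118
[[-0.16 -0.12]
 [ 0.12  0.94]
 [-0.17 -1.67]
 [ 1.17 -1.06]]
hole world [ 0.65751038 -0.09019094  0.138     ] [ 0.6571203  -0.09072907  0.138     ]
```

apply_moves(
  increments=[85, 0, 0, 0, 10.4, 85, 0, 0, 0, 10.4, 85, 30, -36, 0, 0, 85, 30, -36, 0, 0, 85, 30, -36, 0, 0, 85, 30, -36, 0, 0, 85, 30, -36, 0, 0, 85, 30, -36, 0, 0, 85, 30, -36, 0, 0, 85, 0, 0, 0, 0],
  squeeze=25,
)

```text
t: 2.6
eef_pos: [0.4087, -0.4298, 0.2314]
tool_rot: [0.001, 0.998, -0.07, 0.001]
contact_force: [0.3, -0.9, -0.5]
gripper_width: 0.998
```

```bash
cat >> h.py <<'E'
from scipy.spatial.transform import Rotation as Ro
def st():
    o=get_obs();q=o["tool_rot"];R=Ro.from_quat([q[1],q[2],q[3],q[0]]).as_matrix();p=np.array(o["eef_pos"])
    print("t",round(float(o["t"]),2),"p",p.round(4),"xang",round(np.degrees(np.arctan2(R[1,0],R[0,0])),2),"zdown",R[:,2].round(4),"F",np.round(o["contact_force"],2),"w",round(float(o["gripper_width"]),3),"q",np.round(o["q"],2));return p,R
def to(P):
    p,R=st();print("tool-frame shift mm",(R.T@(np.array(P)-p)*1000).round(1))
E
python3 -c "
from h import *
to([.5105,-.3255,.20])"
```

```text
t 2.6 p [ 0.4087 -0.4298  0.2314] xang -8.03 zdown [ 0.0015 -0.0023 -1.    ] F [ 0.28 -0.87 -0.48] w 0.998 q [ 0.71  0.34 -0.01  1.76  0.    1.04 -1.01]
tool-frame shift mm [  86.2 -117.5   31.4]
```

apply_moves(
  increments=[85, 29, -39, 0, -0.5, 85, 29, -39, 0, 0, 85, 28.5, -39, 0, 0, 85, 0, 0, 10, 0, 85, 0, 0, 0, 0],
)

```text
t: 3.22
eef_pos: [0.5104, -0.3272, 0.2213]
tool_rot: [0.003, 0.998, -0.068, 0.001]
contact_force: [-0.8, -0.1, -1.2]
gripper_width: 0.994
```

```bash
python3 -c "
from h import *
to([.5105,-.3255,.127])
for n,(a,b,c,d) in dict(scene=(100,200,90,240),top=(190,260,300,400)).items():
    im,_=read_camera(n);cv2.imwrite('pics/%s2.png'%n,cv2.resize(im[a:b,c:d],None,fx=5,fy=5,interpolation=cv2.INTER_CUBIC))
"
```

```text
t 3.23 p [ 0.5104 -0.3272  0.2213] xang -7.85 zdown [ 9.0e-04 -5.3e-03 -1.0e+00] F [-0.77 -0.07 -1.2 ] w 0.994 q [ 0.51  0.37 -0.06  1.74  0.03  1.03 -1.27]
tool-frame shift mm [-0.3 -2.1 94.3]
```

View pics/scene2.png

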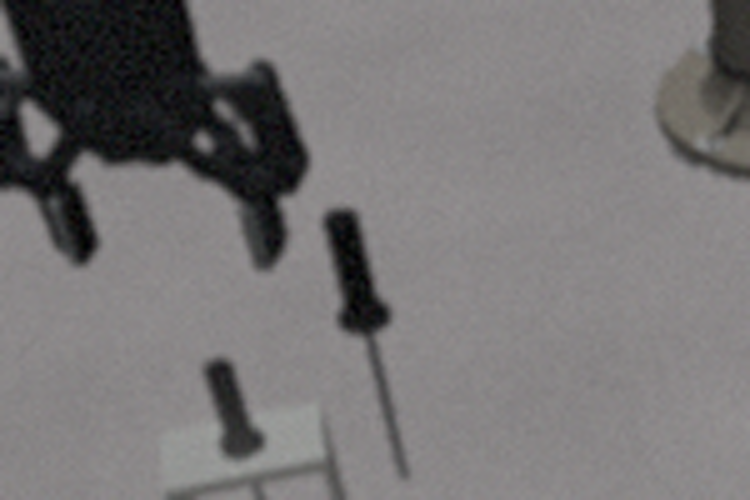

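View pics/top2.png

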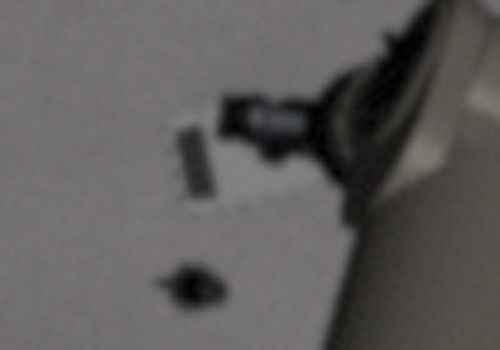

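```bash
python3 -c "
from h import *
p,R=st()
for dz in (0,.013):
  print(proj('scene',[p+R@[0,s*.0425,-dz] for s in (-1,1,0)]).round(1))
print('obs',90+75/5,100+262/5,90+265/5,100+268/5)
"
```

```text
t 3.33 p [ 0.5111 -0.3273  0.2223] xang -7.87 zdown [ 0.0029 -0.0057 -1.    ] F [-0.3   0.16  0.56] w 0.994 q [ 0.51  0.37 -0.06  1.74  0.03  1.03 -1.27]
[[143.7 156.1]
 [109.9 155.1]
 [126.8 155.6]]
[[142.5 151.8]
 [108.4 150.8]
 [125.4 151.3]]
obs 105.0 152.4 143.0 153.6
```

apply_moves(
  increments=[85, 0, -2, 30, 0, 85, 0, 0, 30, 0, 85, 0, 0, 20, 0, 85, 0, 0, 0, 0],
)

```text
t: 3.82
eef_pos: [0.5089, -0.3325, 0.1428]
tool_rot: [0.005, 0.997, -0.073, 0.003]
contact_force: [-0.9, -0.3, -0.5]
gripper_width: 0.994
```

```bash
python3 -c "
from h import *
to([.5105,-.3255,.128])
for n,(a,b,c,d) in dict(scene=(100,220,80,230),top=(190,260,300,400)).items():
    im,_=read_camera(n);cv2.imwrite('pics/%s3.png'%n,cv2.resize(im[a:b,c:d],None,fx=5,fy=5,interpolation=cv2.INTER_CUBIC))
"
```

```text
t 3.83 p [ 0.5089 -0.3325  0.1428] xang -8.42 zdown [ 0.0053 -0.0099 -0.9999] F [-0.9  -0.28 -0.47] w 0.994 q [ 0.52  0.46 -0.06  1.81  0.04  0.87 -1.28]
tool-frame shift mm [ 0.4 -7.3 14.7]
```

View pics/scene3.png

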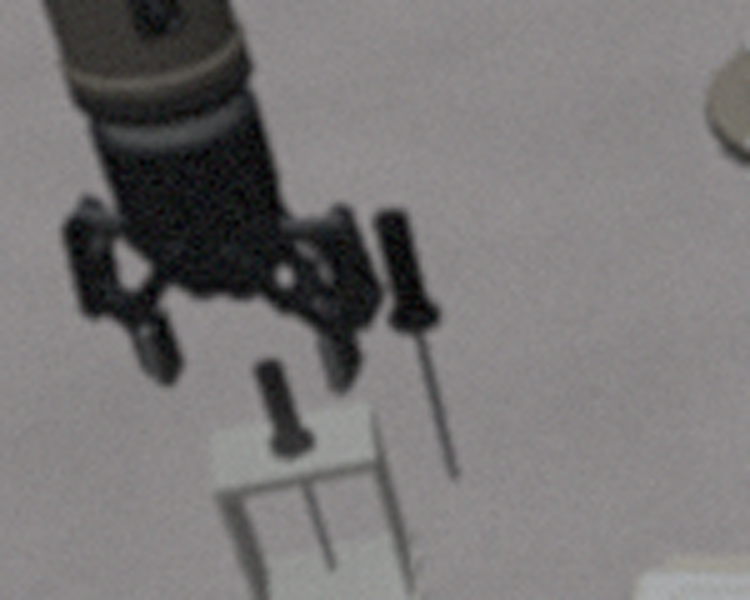

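View pics/top3.png

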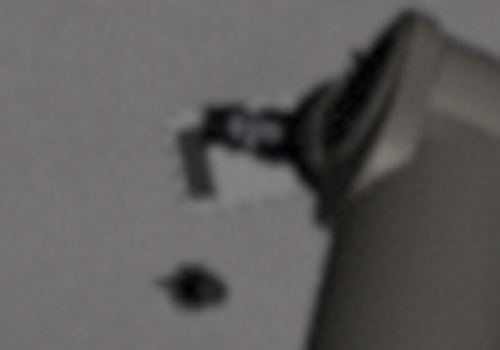

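apply_moves(
  increments=[85, 0.5, -7.3, 7, 0, 85, 0, 0, 7.5, 0, 85, 0, 0, 0, 0],
)

```text
t: 4.3
eef_pos: [0.5133, -0.3263, 0.1316]
tool_rot: [0.006, 0.997, -0.073, 0.006]
contact_force: [-0.7, 0.4, 0.3]
gripper_width: 0.996
```

```bash
python3 -c "
from h import *
to([.5105,-.3255,.128])
"
```

```text
t 4.3 p [ 0.5133 -0.3263  0.1316] xang -8.42 zdown [ 0.012  -0.0132 -0.9998] F [-0.68  0.41  0.28] w 0.996 q [ 0.5   0.47 -0.06  1.82  0.04  0.84 -1.29]
tool-frame shift mm [-2.9 -0.4  3.5]
```

apply_moves(
  increments=[85, -2.5, -0.4, 3, 0, 60, 0, 0, 0, 0, 30, 0, 0, 0, 0, 8, 0, 0, 0, 0, 8, 0, 0, 0, 0, 8, 0, 0, 0, 0, 8, 0, 0, 0, 0, 8, 0, 0, 0, 0],
  squeeze=30,
)

```text
t: 5.3
eef_pos: [0.5111, -0.3257, 0.129]
tool_rot: [0.006, 0.997, -0.073, 0.007]
contact_force: [0.5, 0.3, 0.5]
gripper_width: 0.167
```

```bash
python3 -c "
from h import *
to([.5105,-.3255,.128])
for n,(a,b,c,d) in dict(scene=(100,220,80,230)).items():
    im,_=read_camera(n);cv2.imwrite('pics/%s4.png'%n,cv2.resize(im[a:b,c:d],None,fx=5,fy=5,interpolation=cv2.INTER_CUBIC))
"
```

```text
t 5.3 p [ 0.5111 -0.3257  0.129 ] xang -8.42 zdown [ 0.0128 -0.0136 -0.9998] F [0.52 0.33 0.5 ] w 0.167 q [ 0.51  0.47 -0.06  1.83  0.04  0.83 -1.29]
tool-frame shift mm [-0.6 -0.1  1. ]
```

View pics/scene4.png

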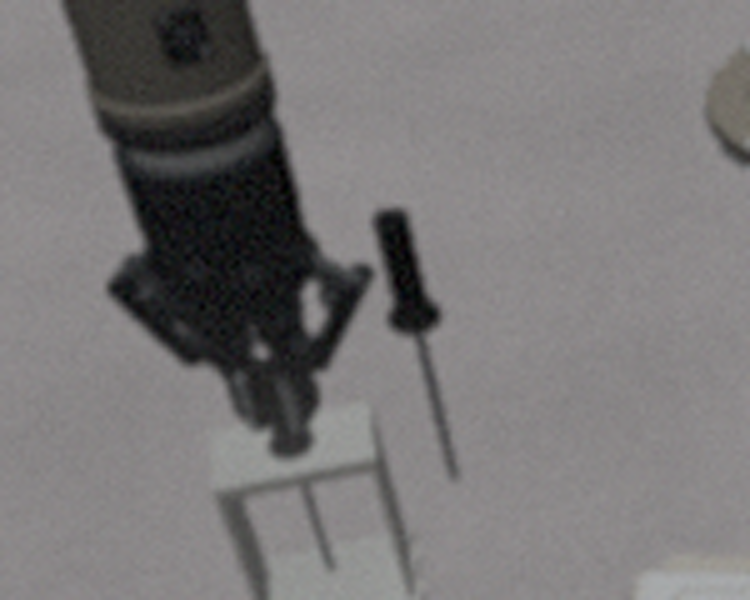

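apply_moves(
  increments=[8, 0.2, 0.2, -20, 0, 8, 0.2, 0.2, -20, 0, 8, 0, 0, 0, 0],
  squeeze=30,
)

```text
t: 5.72
eef_pos: [0.5104, -0.3254, 0.169]
tool_rot: [0.006, 0.997, -0.073, 0.006]
contact_force: [0.6, -0.1, -0.5]
gripper_width: 0.162
```

```bash
python3 -c "
from h import *
to([.5105,-.3255,.212])
"
```

```text
t 5.72 p [ 0.5104 -0.3254  0.169 ] xang -8.42 zdown [ 0.0113 -0.0129 -0.9999] F [ 0.63 -0.08 -0.47] w 0.162 q [ 0.51  0.42 -0.06  1.8   0.04  0.91 -1.29]
tool-frame shift mm [  0.6   0.6 -43. ]
```

apply_moves(
  increments=[8, 0.3, 0.3, -22, 0, 8, 0.3, 0.3, -22, 0, 8, 0, 0, -3, 0, 8, 0, 0, 0, 0],
  squeeze=25,
)

```text
t: 6.22
eef_pos: [0.5085, -0.3245, 0.2125]
tool_rot: [0.005, 0.997, -0.073, 0.003]
contact_force: [-0.4, -0.4, -0.5]
gripper_width: 0.165
```

```bash
cat >> h.py <<'E'
def tilt_goal(th,s=124,hole=(.5105,-.3255),cent=-5.5,az=None):
    p,R=st();az=np.arctan2(R[1,0],R[0,0]) if az is None else az
    t=np.radians(th);a=np.array([-np.sin(t),np.cos(t)]);n=np.array([np.cos(t),np.sin(t)])
    g=np.array([cent,112])+2.25*n+s*a
    P=np.array([hole[0]+g[0]/1e3*np.cos(az),hole[1]+g[0]/1e3*np.sin(az),(g[1])/1e3])+R[:,2]*.019
    print(th,"goal",P.round(4),"shift",(R.T@(P-p)*1000).round(1))
E
python3 -c "
from h import *
for t in (0,12,24,36): tilt_goal(t)
im,_=read_camera('scene');cv2.imwrite('pics/s5.png',cv2.resize(im[80:220,80:230],None,fx=4,fy=4,interpolation=cv2.INTER_CUBIC))
"
```

```text
t 6.22 p [ 0.5085 -0.3245  0.2125] xang -8.41 zdown [ 0.0061 -0.0103 -0.9999] F [-0.36 -0.41 -0.5 ] w 0.165 q [ 0.51  0.37 -0.06  1.76  0.03  1.   -1.28]
0 goal [ 0.5074 -0.3252  0.217 ] shift [-1.   1.  -4.5]
t 6.22 p [ 0.5085 -0.3245  0.2125] xang -8.41 zdown [ 0.0061 -0.0103 -0.9999] F [-0.36 -0.41 -0.5 ] w 0.165 q [ 0.51  0.37 -0.06  1.76  0.03  1.   -1.28]
12 goal [ 0.4818 -0.3214  0.2148] shift [-26.8   0.9  -2.5]
t 6.22 p [ 0.5085 -0.3245  0.2125] xang -8.41 zdown [ 0.0061 -0.0103 -0.9999] F [-0.36 -0.41 -0.5 ] w 0.165 q [ 0.51  0.37 -0.06  1.76  0.03  1.   -1.28]
24 goal [ 0.4573 -0.3178  0.2072] shift [-51.7   0.9   4.9]
t 6.22 p [ 0.5085 -0.3245  0.2125] xang -8.41 zdown [ 0.0061 -0.0103 -0.9999] F [-0.36 -0.41 -0.5 ] w 0.165 q [ 0.51  0.37 -0.06  1.76  0.03  1.   -1.28]
36 goal [ 0.4349 -0.3145  0.1946] shift [-74.4   0.8  17.3]
```

View pics/s5.png

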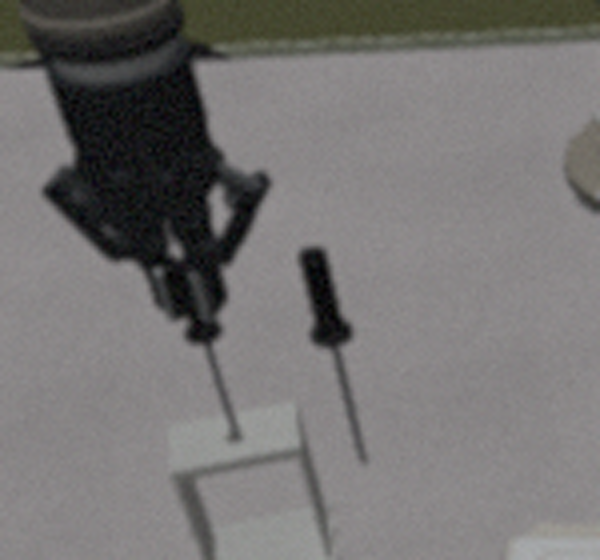

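apply_moves(
  increments=[8, -9, 0.4, -1.5, 0, 8, -9, 0.3, -1, 0, 8, -9, 0.2, 0, 0, 8, 0, 0, 0, 0],
  squeeze=25,
)

```text
t: 6.78
eef_pos: [0.4809, -0.3204, 0.2133]
tool_rot: [0.004, 0.997, -0.073, 0.004]
contact_force: [2.6, -0.1, -0.3]
gripper_width: 0.17
```

```bash
python3 -c "
from h import *
for t in (12,24): tilt_goal(t)
im,_=read_camera('scene');cv2.imwrite('pics/s6.png',cv2.resize(im[80:220,80:230],None,fx=4,fy=4,interpolation=cv2.INTER_CUBIC))
"
```

```text
t 6.78 p [ 0.4809 -0.3204  0.2133] xang -8.37 zdown [ 0.0078 -0.0094 -0.9999] F [ 2.55 -0.11 -0.28] w 0.17 q [ 0.52  0.33 -0.06  1.82  0.03  0.98 -1.26]
12 goal [ 0.4819 -0.3214  0.2148] shift [ 1.2  0.9 -1.5]
t 6.78 p [ 0.4809 -0.3204  0.2133] xang -8.37 zdown [ 0.0078 -0.0094 -0.9999] F [ 2.55 -0.11 -0.28] w 0.17 q [ 0.52  0.33 -0.06  1.82  0.03  0.98 -1.26]
24 goal [ 0.4573 -0.3178  0.2072] shift [-23.7   0.8   5.9]
```

View pics/s6.png

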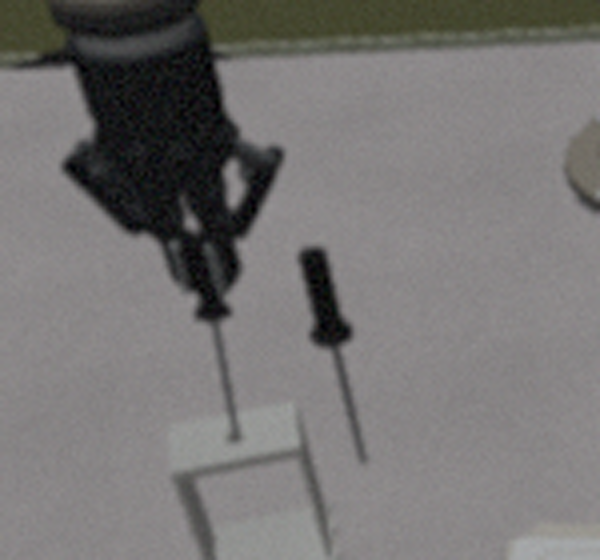

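apply_moves(
  increments=[8, -8, 0.3, 1, 0, 8, -8, 0.3, 2, 0, 8, -8, 0.2, 2.5, 0, 8, 0, 0, 0, 0],
  squeeze=25,
)

```text
t: 7.32
eef_pos: [0.4564, -0.3174, 0.2076]
tool_rot: [0.004, 0.997, -0.073, 0.005]
contact_force: [1.9, 0.6, 0.4]
gripper_width: 0.162
```

```bash
python3 -c "
from h import *
for t in (24,36): tilt_goal(t)
im,_=read_camera('scene');cv2.imwrite('pics/s7.png',cv2.resize(im[80:220,80:230],None,fx=4,fy=4,interpolation=cv2.INTER_CUBIC))
"
```

```text
t 7.33 p [ 0.4564 -0.3174  0.2076] xang -8.33 zdown [ 0.0093 -0.0097 -0.9999] F [1.86 0.64 0.36] w 0.162 q [ 0.54  0.3  -0.06  1.88  0.03  0.95 -1.25]
24 goal [ 0.4574 -0.3179  0.2072] shift [1.  0.3 0.4]
t 7.33 p [ 0.4564 -0.3174  0.2076] xang -8.33 zdown [ 0.0093 -0.0097 -0.9999] F [1.86 0.64 0.36] w 0.162 q [ 0.54  0.3  -0.06  1.88  0.03  0.95 -1.25]
36 goal [ 0.4349 -0.3146  0.1946] shift [-21.8   0.2  12.7]
```

View pics/s7.png

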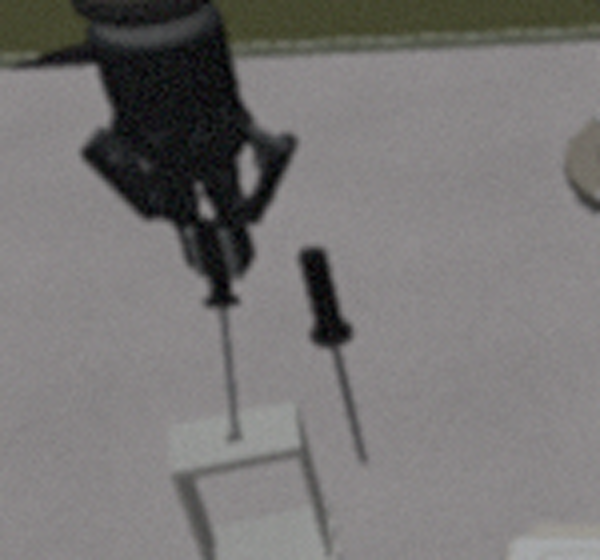

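apply_moves(
  increments=[8, -7.3, 0.1, 3.3, 0, 8, -7.3, 0, 4.2, 0, 8, -7.3, 0, 5, 0, 8, 0, 0, 0, 0],
  squeeze=25,
)

```text
t: 7.88
eef_pos: [0.4336, -0.3145, 0.1945]
tool_rot: [0.005, 0.997, -0.073, 0.005]
contact_force: [1.2, 0.5, 0.0]
gripper_width: 0.166
```

```bash
python3 -c "
from h import *
for t in (36,): tilt_goal(t)
im,_=read_camera('scene');cv2.imwrite('pics/s8.png',cv2.resize(im[80:220,80:230],None,fx=4,fy=4,interpolation=cv2.INTER_CUBIC))
"
```

```text
t 7.88 p [ 0.4336 -0.3145  0.1945] xang -8.32 zdown [ 0.0095 -0.0101 -0.9999] F [1.21 0.48 0.01] w 0.166 q [ 0.56  0.28 -0.06  1.93  0.03  0.91 -1.23]
36 goal [ 0.4349 -0.3146  0.1946] shift [ 1.3 -0.1 -0.1]
```

View pics/s8.png

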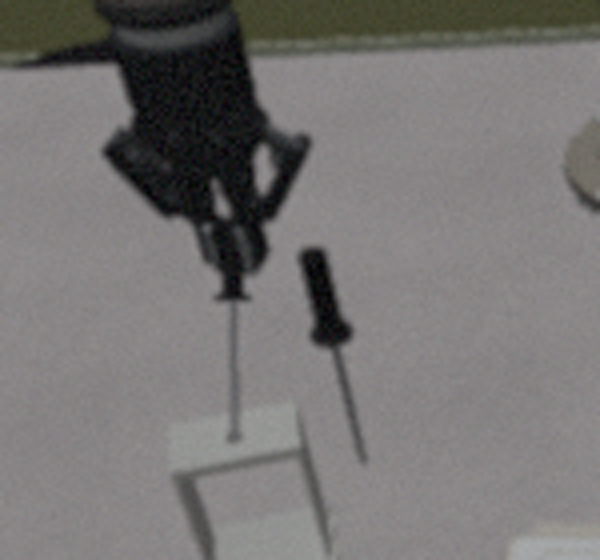

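apply_moves(
  increments=[8, -5, 0, -8, 0, 8, -5, 0, -10, 0, 8, 0, 0, -20, 0, 8, 0, 0, -20, 0, 8, 0, 0, -10, 0, 8, 0, 0, 0, 0],
  squeeze=60,
)

```text
t: 8.68
eef_pos: [0.4184, -0.3125, 0.2654]
tool_rot: [0.004, 0.997, -0.074, 0.002]
contact_force: [0.1, 0.6, -0.5]
gripper_width: 0.156
```

```bash
python3 -c "
from h import *
st()
im,_=read_camera('scene');cv2.imwrite('pics/s9.png',cv2.resize(im[80:220,80:230],None,fx=4,fy=4,interpolation=cv2.INTER_CUBIC))
im,_=read_camera('top');cv2.imwrite('pics/t9.png',cv2.resize(im[180:280,270:400],None,fx=5,fy=5,interpolation=cv2.INTER_CUBIC))
"
```

```text
t 8.68 p [ 0.4184 -0.3125  0.2654] xang -8.43 zdown [ 0.0027 -0.0089 -1.    ] F [ 0.14  0.56 -0.46] w 0.156 q [ 0.56  0.19 -0.05  1.88  0.02  1.06 -1.21]
```

View pics/s9.png

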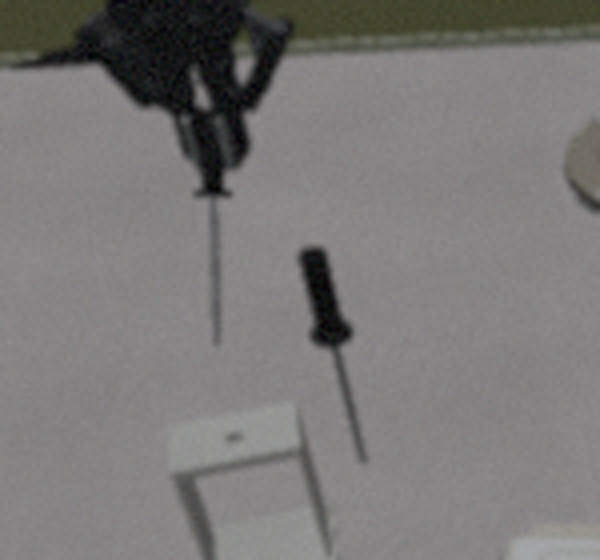

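View pics/t9.png

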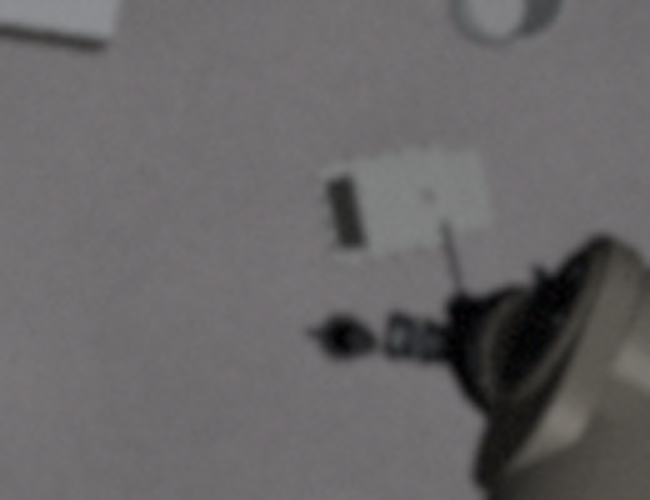

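```bash
python3 -c "
from h import *
S=lambda x,y:(80+x/4-.375,80+y/4-.375); T=lambda x,y:(270+x/5-.4,180+y/5-.4)
print('hole tri',tri(S(234,437),T(428,194)),atz('scene',*S(234,437),.112),atz('top',*T(428,194),.112))
tip,e=tri(S(217,343),T(442,224));print('tip',tip,e)
p,R=st();G=p-R[:,2]*.019;v=tip-G;print('len',np.linalg.norm(v),'tool-frame',R.T@v*1000,'tilt',np.degrees(np.arccos(-v[2]/np.linalg.norm(v))))
for th in(33,36,39):
  t=np.radians(th);P=G+R@np.array([np.sin(t)*.131,0,np.cos(t)*.131]);print(th,proj('scene',P),proj('top',P),P)
print(S(217,343),T(442,224))
"
```

```text
hole tri (array([ 0.51339015, -0.32599091,  0.11455748]), np.float64(0.0020337329827753554)) [ 0.51046924 -0.32605457  0.112     ] [ 0.5136774  -0.32760827  0.112     ]
tip [ 0.49279199 -0.32277869  0.17746757] 0.003075343757712846
t 8.78 p [ 0.4181 -0.3123  0.2643] xang -8.42 zdown [ 0.0013 -0.008  -1.    ] F [ 0.12  0.54 -0.71] w 0.159 q [ 0.56  0.19 -0.05  1.88  0.02  1.06 -1.21]
len 0.130022068033094 tool-frame [ 75.20761657  -1.21180437 106.05698523] tilt 35.483084521478034
33 [[134.89580528 165.62586687]] [[358.42455236 225.63278582]] [ 0.48880126 -0.3234425   0.1736586 ]
36 [[133.80892726 165.76658194]] [[358.97238973 223.81526089]] [ 0.49438724 -0.32423935  0.17755719]
39 [[132.70619932 165.76961403]] [[359.53472702 222.05362949]] [ 0.49976406 -0.32500294  0.18174573]
(133.875, 165.375) (358.0, 224.4)
```

apply_moves(
  increments=[8, 18, -40, 0, -1.1, 8, 18, -40, 0, 0, 8, 18, -40, 0, 0, 8, 18, -40, 0, 0, 8, 18, -40, 0, 0, 8, 18, -40, 0, 0, 8, 0, 0, 0, 0],
  squeeze=60,
)

```text
t: 9.65
eef_pos: [0.5571, -0.0818, 0.2552]
tool_rot: [0.003, 0.998, -0.065, -0.005]
contact_force: [-0.2, 0.1, -1.2]
gripper_width: 0.157
```

```bash
cat >> h.py <<'E'
HOLE=np.array([.657,-.0905,.138]);YAW=-7.3;V=np.array([.076,0,.1065])
def nvec():
    y=np.radians(YAW);t=np.radians(35);return np.array([-np.sin(t)*np.cos(y),-np.sin(t)*np.sin(y),np.cos(t)])
def goal(d,hole=None):
    p,R=st();G=p-R[:,2]*.019;tip=G+R@V;h=HOLE if hole is None else np.array(hole)
    P=h+nvec()*d/1e3
    y=np.radians(YAW);X=np.array([np.cos(y)*np.cos(np.radians(35)),np.sin(y)*np.cos(np.radians(35)),np.sin(np.radians(35))]);Y=np.array([-np.sin(y),np.cos(y),0])
    e=tip-h;print("tip",tip.round(4),"in hole frame mm x,y,z",(np.array([X@e,Y@e,nvec()@e])*1e3).round(1),"shift to d=%g:"%d,(R.T@(P-tip)*1000).round(1))
    return tip
E
python3 -c "
from h import *
tip=goal(30)
print(proj('top',tip),proj('scene',tip))
im,_=read_camera('scene');cv2.imwrite('pics/s10.png',cv2.resize(im[90:290,130:330],None,fx=3,fy=3,interpolation=cv2.INTER_CUBIC))
im,_=read_camera('top');cv2.imwrite('pics/t10.png',cv2.resize(im[130:230,220:350],None,fx=6,fy=6,interpolation=cv2.INTER_CUBIC))
"
```

```text
t 9.65 p [ 0.5571 -0.0818  0.2552] xang -7.46 zdown [-0.0101 -0.0051 -0.9999] F [-0.2   0.14 -1.15] w 0.157 q [ 0.21  0.29 -0.21  1.78  0.07  1.09 -1.73]
tip [ 0.6315 -0.0921  0.167 ] in hole frame mm x,y,z [-3.9 -4.9 38.1] shift to d=30: [ 7.9 -4.9  4.3]
[[284.91371969 178.92399591]] [[223.97918166 198.91539962]]
```

View pics/s10.png

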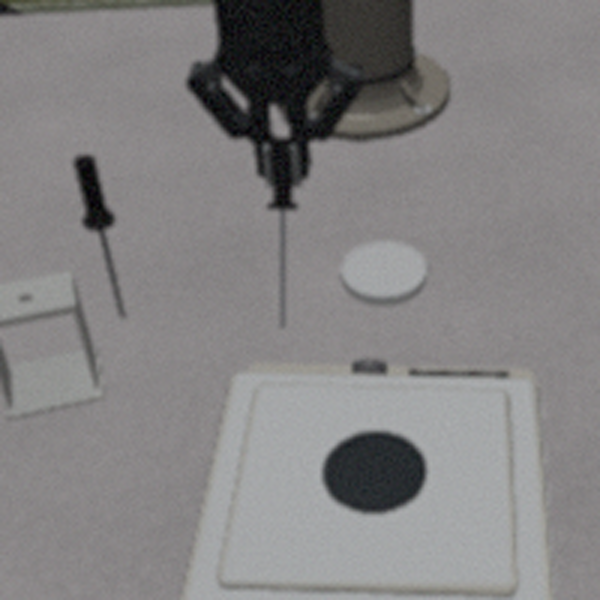

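View pics/t10.png

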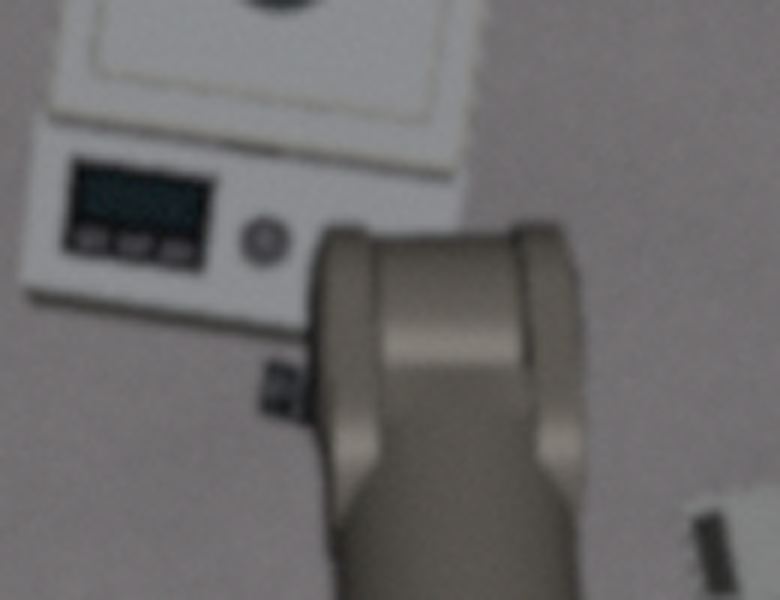

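```bash
python3 - <<'E'
from h import *
a=cv2.imread("pics/scene0.png");b=cv2.imread("pics/top0.png")
def blob(im,u,v,r):
    g=cv2.GaussianBlur(cv2.cvtColor(im,cv2.COLOR_BGR2GRAY),(0,0),.7).astype(float);p=g[v-r:v+r+1,u-r:u+r+1]
    hi,lo=np.percentile(p,90),np.percentile(p,3);w=np.clip((hi-p)/(hi-lo),0,1);w[w<.3]=0
    yy,xx=np.mgrid[-r:r+1,-r:r+1];return u+(w*xx).sum()/w.sum(),v+(w*yy).sum()/w.sum()
s=blob(a,255,247,22);t=blob(b,267,121,17);print(s,t)
for z in(.199,.2): print(z,atz("scene",*s,z),atz("top",*t,z))
print(tri(s,t))
# other: oil cap, petri via outlines, lid
for th in("petri","slide_box","oil_bottle"):
    e={}
    for n in("scene","top"):
        r=[x for x in outline_of(n,th) if x["p"]>.5]
        if r: m=r[0]["pixels"];v,u=np.nonzero(m);e[n]=(u.mean(),v.mean());print(th,n,r[0]["p"],atz(n,*e[n],.016 if th=="petri" else .034))
E
```

```text
(np.float64(254.41351727335962), np.float64(246.93089496869928)) (np.float64(266.29270056200085), np.float64(120.88822427449306))
0.199 [ 0.8091904  -0.03041445  0.199     ] [ 0.80985048 -0.02868974  0.199     ]
0.2 [ 0.81001357 -0.03043783  0.2       ] [ 0.80958895 -0.02866446  0.2       ]
(array([ 0.8096757 , -0.02955188,  0.19952999]), np.float64(0.0017523933557051267))
petri scene 0.79 [ 0.3962379  -0.00140211  0.016     ]
petri top 0.66 [0.38404492 0.0018201  0.016     ]
slide_box scene 0.58 [0.51261449 0.31226887 0.034     ]
slide_box top 0.87 [0.4933198  0.32071667 0.034     ]
oil_bottle scene 0.57 [0.66646944 0.39115545 0.034     ]
oil_bottle top 0.54 [0.66468612 0.39030039 0.034     ]
```

```bash
sed -i 's/HOLE=np.array(\[.657,-.0905,.138\])/HOLE=np.array([.6568,-.0913,.138])/' h.py; python3 -c "
from h import *
goal(12)"
```

```text
t 10.05 p [ 0.5557 -0.0875  0.2564] xang -7.95 zdown [-0.009  -0.0077 -0.9999] F [-0.59  0.42  0.22] w 0.16 q [ 0.21  0.28 -0.21  1.78  0.07  1.09 -1.73]
tip [ 0.6302 -0.0987  0.1684] in hole frame mm x,y,z [ -3.5 -10.7  39.5] shift to d=12: [ 18.6 -11.1  20.3]
```

```bash
python3 -c "
from h import *
o=get_obs();print(np.round(o['joint_vel'],4));st()
im,_=read_camera('scene');st();cv2.imwrite('pics/s11.png',cv2.resize(im[150:220,190:260],None,fx=8,fy=8,interpolation=cv2.INTER_CUBIC));tip=goal(12);print(proj('scene',tip))
st()"
```

```text
[-0.0017  0.002  -0.0058 -0.0032  0.0001 -0.0008 -0.0007]
t 10.05 p [ 0.5557 -0.0875  0.2564] xang -7.95 zdown [-0.009  -0.0077 -0.9999] F [-0.59  0.42  0.22] w 0.16 q [ 0.21  0.28 -0.21  1.78  0.07  1.09 -1.73]
t 10.1 p [ 0.5558 -0.0872  0.2565] xang -7.93 zdown [-0.0088 -0.0076 -0.9999] F [ 0.91  0.54 -0.69] w 0.156 q [ 0.21  0.28 -0.21  1.78  0.07  1.09 -1.73]
t 10.1 p [ 0.5558 -0.0872  0.2565] xang -7.93 zdown [-0.0088 -0.0076 -0.9999] F [ 0.91  0.54 -0.69] w 0.156 q [ 0.21  0.28 -0.21  1.78  0.07  1.09 -1.73]
tip [ 0.6303 -0.0984  0.1685] in hole frame mm x,y,z [ -3.3 -10.4  39.5] shift to d=12: [ 18.5 -10.8  20.4]
[[221.27502441 198.29223451]]
t 10.1 p [ 0.5558 -0.0872  0.2565] xang -7.93 zdown [-0.0088 -0.0076 -0.9999] F [ 0.91  0.54 -0.69] w 0.156 q [ 0.21  0.28 -0.21  1.78  0.07  1.09 -1.73]
```

View pics/s11.png

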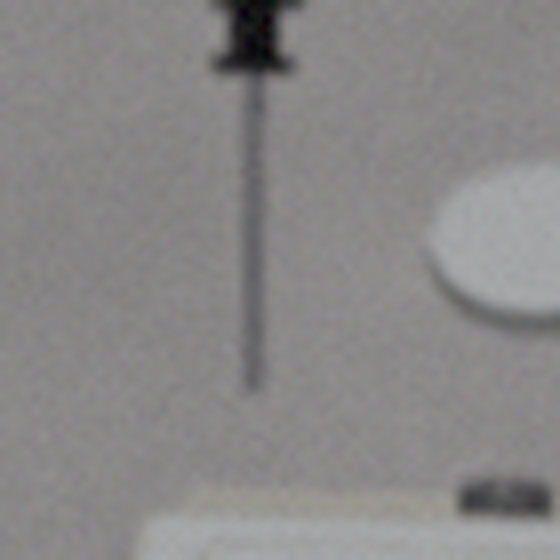

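```bash
sed -i 's/HOLE=np.array(\[.6568,-.0913,.138\])/HOLE=np.array([.6567,-.0920,.138])/' h.py
```

apply_moves(
  increments=[8, 9, -5, 10, -0.6, 8, 9, -5, 10, 0, 8, 0, 0, 0, 0, 8, 0, 0, 0, 0, 8, 0, 0, 0, 0],
)

```text
t: 10.72
eef_pos: [0.576, -0.0796, 0.2343]
tool_rot: [0.004, 0.998, -0.064, -0.005]
contact_force: [0.1, 0.6, -0.1]
gripper_width: 0.161
```

```bash
python3 -c "
from h import *
goal(8)"
```

```text
t 10.72 p [ 0.576  -0.0796  0.2343] xang -7.3 zdown [-0.0096 -0.0073 -0.9999] F [ 0.06  0.56 -0.14] w 0.161 q [ 0.19  0.34 -0.21  1.76  0.09  1.06 -1.75]
tip [ 0.6506 -0.0899  0.1461] in hole frame mm x,y,z [-0.6  1.3 10.3] shift to d=8: [1.8 1.3 1.5]
```

apply_moves(
  increments=[8, 1.8, 1.3, 2.2, 0, 8, 1.8, 0, 2.2, 0, 8, 1.5, 0, 2, 0, 8, 0, 0, 0, 0],
)

```text
t: 11.22
eef_pos: [0.5812, -0.0821, 0.2279]
tool_rot: [0.004, 0.998, -0.064, -0.004]
contact_force: [-0.6, -0.9, -1.2]
gripper_width: 0.157
```

```bash
python3 -c "
from h import *
goal(-6)"
```

```text
t 11.22 p [ 0.5812 -0.0821  0.2279] xang -7.34 zdown [-0.0087 -0.0077 -0.9999] F [-0.59 -0.86 -1.16] w 0.157 q [ 0.19  0.35 -0.21  1.76  0.09  1.05 -1.75]
tip [ 0.6558 -0.0924  0.1398] in hole frame mm x,y,z [ 0.4 -0.5  2. ] shift to d=-6: [ 4.3 -0.6  6.7]
```

Advance in small steps, watching force.

apply_moves(
  increments=[8, 1.4, -0.6, 2.2, 0, 8, 1.4, 0, 2.2, 0, 8, 1.4, 0, 2.2, 0],
)

```text
t: 11.6
eef_pos: [0.5857, -0.0819, 0.2211]
tool_rot: [0.004, 0.998, -0.064, -0.004]
contact_force: [0.6, 0.0, 0.3]
gripper_width: 0.158
```

```bash
python3 -c "
from h import *
goal(-12)"
```

```text
t 11.6 p [ 0.5857 -0.0819  0.2211] xang -7.33 zdown [-0.0084 -0.0077 -0.9999] F [0.65 0.05 0.35] w 0.158 q [ 0.19  0.36 -0.21  1.76  0.09  1.04 -1.75]
tip [ 0.6603 -0.0923  0.133 ] in hole frame mm x,y,z [ 0.1  0.2 -6.2] shift to d=-12: [3.3 0.1 4.8]
```

apply_moves(
  increments=[8, 1.6, 0, 2.4, 0, 8, 1.6, 0, 2.4, 0, 8, 1.6, 0, 2.4, 0, 8, 0, 0, 0, 0],
)

```text
t: 12.1
eef_pos: [0.5907, -0.0827, 0.2129]
tool_rot: [0.004, 0.998, -0.064, -0.004]
contact_force: [-0.1, 0.1, -0.1]
gripper_width: 0.162
```

```bash
python3 -c "
from h import *
goal(-24)"
```

```text
t 12.1 p [ 0.5907 -0.0827  0.2129] xang -7.33 zdown [-0.0089 -0.0076 -0.9999] F [-0.11  0.14 -0.07] w 0.162 q [ 0.19  0.38 -0.21  1.75  0.1   1.03 -1.75]
tip [ 0.6653 -0.093   0.1248] in hole frame mm x,y,z [ -0.4   0.1 -15.8] shift to d=-24: [5.1 0.  6.5]
```

apply_moves(
  increments=[8, 1.7, 0, 2.2, 0, 8, 1.6, 0, 2.2, 0, 8, 1.6, 0, 2.2, 0, 8, 0, 0, 0, 0],
)

```text
t: 12.6
eef_pos: [0.5959, -0.0834, 0.2059]
tool_rot: [0.004, 0.998, -0.064, -0.004]
contact_force: [-0.4, -0.4, -0.2]
gripper_width: 0.162
```

```bash
python3 -c "
from h import *
goal(-29)"
```

```text
t 12.6 p [ 0.5959 -0.0834  0.2059] xang -7.33 zdown [-0.0088 -0.0076 -0.9999] F [-0.43 -0.37 -0.16] w 0.162 q [ 0.19  0.4  -0.2   1.75  0.1   1.02 -1.75]
tip [ 0.6705 -0.0938  0.1178] in hole frame mm x,y,z [ -0.2  -0.  -24.5] shift to d=-29: [ 2.7 -0.1  3.6]
```

apply_moves(
  increments=[8, 1.2, 0, 1.6, 0, 8, 1.2, 0, 1.6, 0, 8, 0, 0, 0, 0],
  squeeze=80,
)

```text
t: 12.98
eef_pos: [0.5984, -0.0838, 0.2025]
tool_rot: [0.004, 0.998, -0.064, -0.004]
contact_force: [-0.3, 0.2, -0.1]
gripper_width: 0.16
```

```bash
python3 -c "
from h import *
goal(-33)"
```

```text
t 12.97 p [ 0.5984 -0.0838  0.2025] xang -7.33 zdown [-0.0088 -0.0076 -0.9999] F [-0.28  0.22 -0.11] w 0.16 q [ 0.19  0.4  -0.2   1.74  0.1   1.01 -1.75]
tip [ 0.673  -0.0942  0.1144] in hole frame mm x,y,z [ -0.1  -0.1 -28.8] shift to d=-33: [ 2.5 -0.1  3.4]
```

apply_moves(
  increments=[8, 1.2, 0, 1.7, 0, 8, 1.2, 0, 1.7, 0, 8, 0, 0, 0, 0],
)

```text
t: 13.35
eef_pos: [0.6004, -0.084, 0.1999]
tool_rot: [0.004, 0.998, -0.064, -0.005]
contact_force: [-2.2, 0.1, 3.7]
gripper_width: 0.151
```

```bash
python3 -c "
from h import *
goal(-36)"
```

```text
t 13.35 p [ 0.6004 -0.084   0.1999] xang -7.33 zdown [-0.0096 -0.0077 -0.9999] F [-2.15  0.08  3.73] w 0.151 q [ 0.19  0.41 -0.2   1.74  0.1   1.01 -1.75]
tip [ 0.675  -0.0944  0.1118] in hole frame mm x,y,z [  0.  -0. -32.] shift to d=-36: [ 2.3 -0.1  3.3]
```

apply_moves(
  increments=[8, 1.2, 0, 1.7, 0, 8, 1.2, 0, 1.7, 0],
)

```text
t: 13.6
eef_pos: [0.6024, -0.0842, 0.1974]
tool_rot: [0.004, 0.998, -0.064, -0.005]
contact_force: [-4.6, 0.2, 6.2]
gripper_width: 0.156
```

```bash
python3 -c "
from h import *
goal(-38)"
```

```text
t 13.6 p [ 0.6024 -0.0842  0.1974] xang -7.34 zdown [-0.0103 -0.0077 -0.9999] F [-4.63  0.15  6.16] w 0.156 q [ 0.19  0.41 -0.2   1.74  0.1   1.01 -1.75]
tip [ 0.6768 -0.0946  0.1092] in hole frame mm x,y,z [  0.1  -0.  -35.2] shift to d=-38: [ 1.5 -0.   2.4]
```

apply_moves(
  increments=[8, 1.3, 0, 1.8, 0, 8, 1.3, 0, 1.8, 0],
)

```text
t: 13.85
eef_pos: [0.6049, -0.0845, 0.1945]
tool_rot: [0.004, 0.998, -0.064, -0.005]
contact_force: [-2.8, 0.9, 3.1]
gripper_width: 0.156
```

```bash
python3 -c "
from h import *
goal(-40)"
```

```text
t 13.85 p [ 0.6049 -0.0845  0.1945] xang -7.34 zdown [-0.0102 -0.0078 -0.9999] F [-2.76  0.91  3.1 ] w 0.156 q [ 0.19  0.42 -0.2   1.73  0.11  1.01 -1.76]
tip [ 0.6794 -0.0948  0.1063] in hole frame mm x,y,z [  0.5   0.1 -39. ] shift to d=-40: [0.1 0.  1.1]
```

apply_moves(
  increments=[8, 0, 0, 0, 0, 8, 0, 0, 0, 0, 8, 0, 0, 0, 0, 8, 0, 0, 0, 0, 8, 0, 0, 0, 0, 8, 0, 0, 0, 0, 8, 0, 0, 0, 0, 8, 0, 0, 0, 0],
)

```text
t: 14.85
eef_pos: [0.6049, -0.0845, 0.1945]
tool_rot: [0.004, 0.998, -0.064, -0.005]
contact_force: [-2.7, 0.7, 2.2]
gripper_width: 0.154
```

```bash
python3 -c "
from h import *
goal(-30)
im,_=read_camera('scene');cv2.imwrite('pics/s12.png',im)"
```

```text
t 14.85 p [ 0.6049 -0.0845  0.1945] xang -7.34 zdown [-0.0101 -0.0078 -0.9999] F [-2.71  0.72  2.23] w 0.154 q [ 0.19  0.42 -0.2   1.73  0.11  1.01 -1.76]
tip [ 0.6794 -0.0949  0.1063] in hole frame mm x,y,z [  0.6  -0.  -39.1] shift to d=-30: [-5.7  0.1 -7. ]
```

View pics/s12.png

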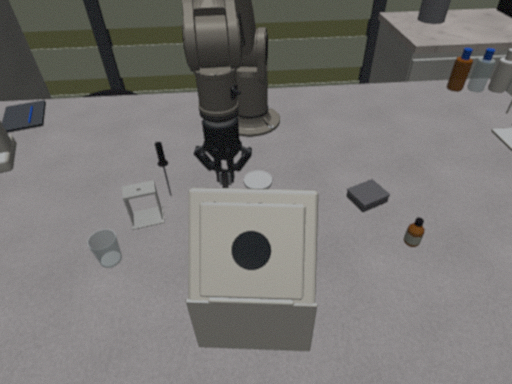

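apply_moves(
  increments=[8, 0, 0, 0, 0, 8, 0, 0, 0, 0, 8, 0, 0, 0, 0, 8, 0, 0, 0, 0, 8, 0, 0, 0, 0, 8, 0, 0, 0, 0, 8, 0, 0, 0, 0, 8, 0, 0, 0, 0, 8, 0, 0, 0, 0, 8, 0, 0, 0, 0, 8, 0, 0, 0, 0, 8, 0, 0, 0, 0],
)

```text
t: 16.4
eef_pos: [0.6049, -0.0845, 0.1945]
tool_rot: [0.004, 0.998, -0.064, -0.005]
contact_force: [-1.8, 0.0, 3.3]
gripper_width: 0.16
```

apply_moves(
  increments=[8, -2, 0, -2.8, 0, 8, -2.3, 0, -3.2, 0, 8, -2.3, 0, -3.2, 0, 8, -2.3, 0, -3.2, 0],
)

```text
t: 16.9
eef_pos: [0.5958, -0.0833, 0.2069]
tool_rot: [0.004, 0.998, -0.064, -0.005]
contact_force: [0.6, 0.7, 0.2]
gripper_width: 0.151
```

```bash
python3 -c "
from h import *
goal(30)
im,_=read_camera('scene');cv2.imwrite('pics/s13.png',im)"
```

```text
t 16.9 p [ 0.5958 -0.0833  0.2069] xang -7.34 zdown [-0.01   -0.0078 -0.9999] F [0.6  0.67 0.22] w 0.151 q [ 0.19  0.39 -0.2   1.74  0.1   1.02 -1.75]
tip [ 0.6703 -0.0937  0.1188] in hole frame mm x,y,z [  0.2   0.  -23.6] shift to d=30: [-31.3   0.5 -43.5]
```

View pics/s13.png

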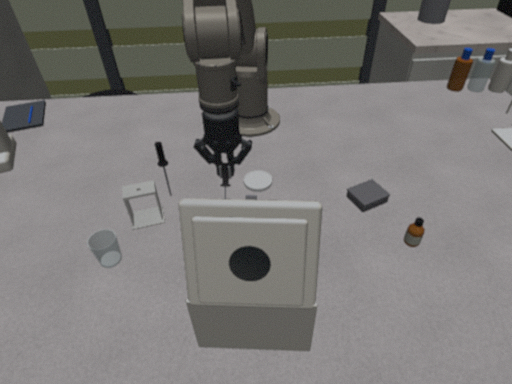

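Lid is up. Withdraw along the axis.

apply_moves(
  increments=[8, -2.6, 0, -3.6, 0, 8, -2.6, 0, -3.6, 0, 8, -2.6, 0, -3.6, 0, 8, -2.6, 0, -3.6, 0, 8, -2.6, 0, -3.6, 0],
)

```text
t: 17.58
eef_pos: [0.5823, -0.0813, 0.2265]
tool_rot: [0.004, 0.998, -0.064, -0.005]
contact_force: [-0.1, 0.6, 0.1]
gripper_width: 0.158
```

apply_moves(
  increments=[8, -3.5, 0, -5, 0, 8, -5.5, 0, -8, 0, 8, -5.5, 0, -8, 0, 8, 0, 0, 0, 0],
)

```text
t: 18.08
eef_pos: [0.5671, -0.0792, 0.2499]
tool_rot: [0.004, 0.998, -0.064, -0.004]
contact_force: [-0.8, -0.9, -0.4]
gripper_width: 0.157
```

```bash
python3 -c "
from h import *
goal(30)
for t in (36,34): tilt_goal(t,s=135)
"
```

```text
t 18.07 p [ 0.5671 -0.0792  0.2499] xang -7.34 zdown [-0.0085 -0.008  -0.9999] F [-0.77 -0.88 -0.39] w 0.157 q [ 0.2   0.31 -0.21  1.77  0.08  1.08 -1.74]
tip [ 0.6417 -0.0896  0.1618] in hole frame mm x,y,z [ 1.3  0.5 28.2] shift to d=30: [-2.1  0.5 -0.7]
t 18.07 p [ 0.5671 -0.0792  0.2499] xang -7.34 zdown [-0.0085 -0.008  -0.9999] F [-0.77 -0.88 -0.39] w 0.157 q [ 0.2   0.31 -0.21  1.77  0.08  1.08 -1.74]
36 goal [ 0.428  -0.315   0.2035] shift [-107.5  251.3   49.4]
t 18.07 p [ 0.5671 -0.0792  0.2499] xang -7.34 zdown [-0.0085 -0.008  -0.9999] F [-0.77 -0.88 -0.39] w 0.157 q [ 0.2   0.31 -0.21  1.77  0.08  1.08 -1.74]
34 goal [ 0.4319 -0.3155  0.2062] shift [-103.6  251.3   46.8]
```

apply_moves(
  increments=[8, -15, 38, -1, 0, 8, -15, 38, 0, 0, 8, -15, 38, 0, 0, 8, -15, 38, 0, 0, 8, -15, 38, 0, 0, 8, -12, 25, 0, 0, 8, -5, 15, 0, 0, 8, 0, 0, 0, 0, 8, 0, 0, 0, 0, 8, 0, 0, 0, 0, 8, 0, 0, 0, 0],
)

```text
t: 19.45
eef_pos: [0.4464, -0.2978, 0.2531]
tool_rot: [0.003, 0.998, -0.06, -0.003]
contact_force: [0.6, 0.2, -0.3]
gripper_width: 0.149
```

```bash
cat >> h.py <<'E'
def tipto(P):
    p,R=st();tip=p-R[:,2]*.019+R@V;print("tip",tip.round(4),"shift",(R.T@(np.array(P)-tip)*1e3).round(1),"proj scene",proj('scene',tip).round(2),"top",proj('top',tip).round(2));return tip
E
python3 -c "
from h import *
tipto([.5103,-.3258,.122])
im,_=read_camera('scene');cv2.imwrite('pics/s14.png',cv2.resize(im[110:210,100:200],None,fx=6,fy=6,interpolation=cv2.INTER_CUBIC))
im,_=read_camera('top');cv2.imwrite('pics/t14.png',cv2.resize(im[190:250,310:390],None,fx=8,fy=8,interpolation=cv2.INTER_CUBIC))
"
```

```text
t 19.45 p [ 0.4464 -0.2978  0.2531] xang -6.88 zdown [-0.0062 -0.0062 -1.    ] F [ 0.61  0.21 -0.26] w 0.149 q [ 0.54  0.23 -0.09  1.86  0.03  1.06 -1.25]
tip [ 0.5213 -0.3074  0.1652] shift [-8.5 19.2 43.4] proj scene [[139.71 175.61]] top [[352.69 215.22]]
```

View pics/s14.png

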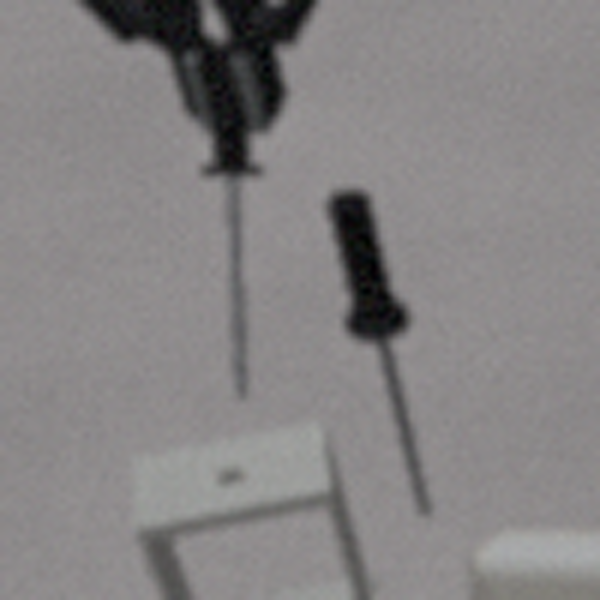

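View pics/t14.png

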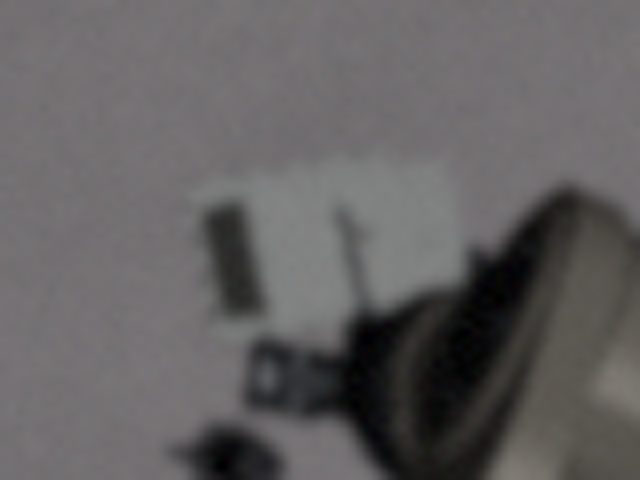

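```bash
python3 -c "
from h import *
print(atz('scene',138.08,188.9,.112),atz('top',355.2,217.95,.112))
acc=np.mean([read_camera('scene')[0].astype(float) for _ in range(4)],0).mean(2)
np.set_printoptions(linewidth=200);print(acc[184:195,132:146].round(0))
p=acc[186:193,134:143];w=np.clip(np.percentile(p,75)-4-p,0,None);yy,xx=np.mgrid[186:193,134:143];c=((w*xx).sum()/w.sum(),(w*yy).sum()/w.sum());print(c,atz('scene',*c,.112))
"
```

```text
[ 0.51056111 -0.32615694  0.112     ] [ 0.51514609 -0.32761104  0.112     ]
[[150. 150. 151. 154. 154. 157. 155. 154. 157. 156. 157. 156. 157. 157.]
 [156. 157. 157. 156. 155. 157. 157. 157. 158. 156. 157. 155. 157. 156.]
 [155. 156. 156. 157. 156. 157. 158. 156. 155. 155. 157. 156. 155. 156.]
 [155. 156. 156. 157. 152. 151. 148. 147. 152. 156. 157. 157. 157. 156.]
 [156. 154. 155. 153. 145. 131. 123. 128. 137. 151. 158. 157. 156. 155.]
 [156. 154. 156. 153. 133. 111. 108. 114. 131. 149. 156. 156. 154. 154.]
 [156. 155. 155. 154. 140. 125. 130. 136. 143. 152. 155. 156. 155. 155.]
 [155. 155. 156. 155. 152. 148. 151. 155. 154. 156. 156. 156. 156. 156.]
 [152. 156. 156. 155. 154. 156. 157. 157. 156. 156. 155. 153. 154. 153.]
 [156. 155. 154. 156. 155. 156. 155. 154. 152. 150. 148. 142. 140. 136.]
 [155. 152. 153. 155. 153. 152. 144. 140. 137. 130. 124. 118. 116. 112.]]
(np.float64(138.0328542094456), np.float64(188.9516313027607)) [ 0.51076253 -0.32624564  0.112     ]
```

apply_moves(
  increments=[8, -7, 19.4, 10, -0.5, 8, 0, 0, 10, 0, 8, 0, 0, 10, 0, 8, 0, 0, 8, 0, 8, 0, 0, 0, 0, 8, 0, 0, 0, 0],
)

```text
t: 20.5
eef_pos: [0.4377, -0.3153, 0.2135]
tool_rot: [0.003, 0.998, -0.055, -0.003]
contact_force: [-0.4, 0.7, -0.8]
gripper_width: 0.153
```

```bash
python3 -c "
from h import *
tipto([.5117,-.3262,.115])
im,_=read_camera('scene');cv2.imwrite('pics/s15.png',cv2.resize(im[130:200,110:180],None,fx=8,fy=8,interpolation=cv2.INTER_CUBIC))
"
```

```text
t 20.5 p [ 0.4377 -0.3153  0.2135] xang -6.33 zdown [-0.0055 -0.0053 -1.    ] F [-0.36  0.68 -0.8 ] w 0.153 q [ 0.57  0.28 -0.08  1.89  0.03  0.97 -1.21]
tip [ 0.5127 -0.3242  0.1257] shift [-0.7  2.1 10.7] proj scene [[137.45 185.52]] top [[355.1  218.52]]
```

View pics/s15.png

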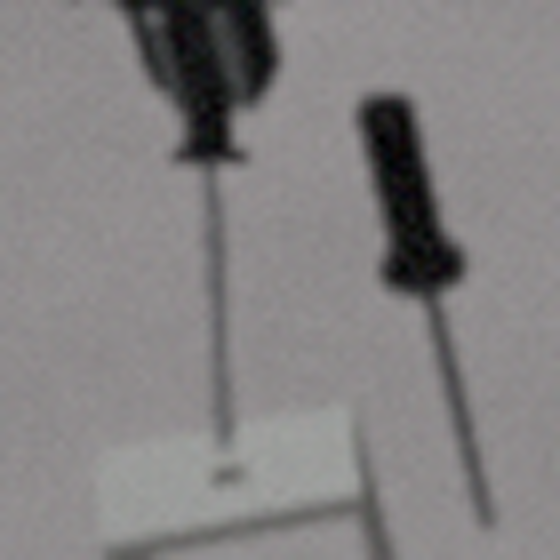

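apply_moves(
  increments=[8, 0.7, 2, 5, 0, 8, 0.3, 0, 5, 0, 8, 0, 0, 3, 0, 8, 0, 0, 0, 0],
)

```text
t: 21.05
eef_pos: [0.4387, -0.3178, 0.2001]
tool_rot: [0.003, 0.998, -0.055, -0.002]
contact_force: [-0.2, 0.8, -1.5]
gripper_width: 0.15
```

```bash
python3 -c "
from h import *
tipto([.5135,-.3262,.106])
"
```

```text
t 21.05 p [ 0.4387 -0.3178  0.2001] xang -6.34 zdown [-0.0047 -0.0058 -1.    ] F [-0.22  0.84 -1.47] w 0.15 q [ 0.57  0.3  -0.08  1.9   0.04  0.94 -1.21]
tip [ 0.5138 -0.3267  0.1123] shift [-0.3 -0.5  6.3] proj scene [[137.64 189.64]] top [[354.93 218.35]]
```

apply_moves(
  increments=[8, -0.3, -0.5, 3, 0, 8, 0, 0, 3, 0, 8, 0, 0, 0, 0],
)

```text
t: 21.42
eef_pos: [0.4385, -0.3172, 0.1937]
tool_rot: [0.003, 0.998, -0.055, -0.002]
contact_force: [-0.5, -0.2, -0.5]
gripper_width: 0.153
```

```bash
python3 -c "
from h import *
tipto([.5135,-.3262,.106])
im,_=read_camera('scene');cv2.imwrite('pics/s16.png',cv2.resize(im[130:200,110:180],None,fx=8,fy=8,interpolation=cv2.INTER_CUBIC))
"
```

```text
t 21.43 p [ 0.4385 -0.3172  0.1937] xang -6.34 zdown [-0.0045 -0.0059 -1.    ] F [-0.55 -0.22 -0.55] w 0.153 q [ 0.57  0.3  -0.08  1.91  0.04  0.93 -1.21]
tip [ 0.5136 -0.3261  0.1059] shift [-0.1  0.1 -0.1] proj scene [[138.43 191.34]] top [[354.32 218.48]]
```

View pics/s16.png

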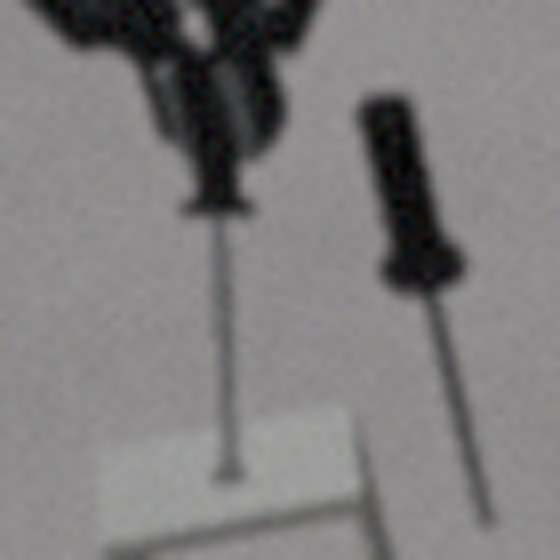

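apply_moves(
  increments=[8, 0, 0, 0, 0, 8, 9, 0, -4.5, 0, 8, 9, 0, -3.3, 0, 8, 9, 0, -2.3, 0, 8, 0, 0, 0, 0],
  squeeze=25,
)

```text
t: 22.1
eef_pos: [0.4578, -0.3196, 0.202]
tool_rot: [0.001, 0.998, -0.057, -0.012]
contact_force: [-1.0, 0.5, -1.3]
gripper_width: 0.157
```

```bash
cat >> h.py <<'E'
def up_goal(th,s,hole=(.5117,-.3262)):
    p,R=st();az=np.arctan2(R[1,0],R[0,0])
    t=np.radians(th);a=np.array([-np.sin(t),np.cos(t)]);n=np.array([np.cos(t),np.sin(t)])
    g=np.array([5.5,112])-2.25*n+s*a
    P=np.array([hole[0]+g[0]/1e3*np.cos(az),hole[1]+g[0]/1e3*np.sin(az),g[1]/1e3])+R[:,2]*.019
    print(th,"goal",P.round(4),"shift",(R.T@(P-p)*1000).round(1))
E
python3 -c "
from h import *
up_goal(24,122);up_goal(12,118)
im,_=read_camera('scene');cv2.imwrite('pics/s17.png',cv2.resize(im[120:200,110:180],None,fx=7,fy=7,interpolation=cv2.INTER_CUBIC))
"
```

```text
t 22.1 p [ 0.4578 -0.3196  0.202 ] xang -6.49 zdown [-2.420e-02 -4.000e-04 -9.997e-01] F [-0.99  0.54 -1.35] w 0.157 q [ 0.55  0.33 -0.08  1.85  0.04  0.98 -1.23]
24 goal [ 0.4654 -0.321   0.2035] shift [ 7.6  0.6 -1.7]
t 22.1 p [ 0.4578 -0.3196  0.202 ] xang -6.49 zdown [-2.420e-02 -4.000e-04 -9.997e-01] F [-0.99  0.54 -1.35] w 0.157 q [ 0.55  0.33 -0.08  1.85  0.04  0.98 -1.23]
12 goal [ 0.4901 -0.3238  0.208 ] shift [32.4  0.6 -6.7]
```

View pics/s17.png

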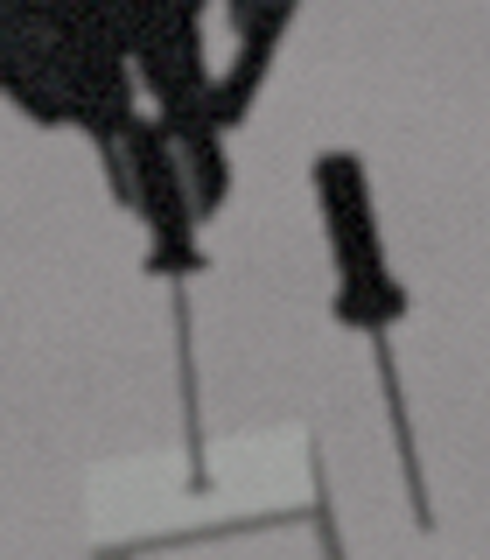

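apply_moves(
  increments=[8, 8, 0.3, -1.8, 0, 8, 8, 0.2, -1.6, 0, 8, 8, 0.2, -1.6, 0, 8, 0, 0, 0, 0],
  squeeze=20,
)

```text
t: 22.65
eef_pos: [0.4788, -0.3221, 0.2055]
tool_rot: [-0.0, 0.998, -0.057, -0.016]
contact_force: [0.1, -0.2, -1.2]
gripper_width: 0.154
```

```bash
python3 -c "
from h import *
up_goal(12,118);up_goal(0,114)
im,_=read_camera('scene');cv2.imwrite('pics/s18.png',cv2.resize(im[120:200,110:180],None,fx=7,fy=7,interpolation=cv2.INTER_CUBIC))
"
```

```text
t 22.65 p [ 0.4788 -0.3221  0.2055] xang -6.55 zdown [-0.0315  0.0028 -0.9995] F [ 0.1  -0.16 -1.25] w 0.154 q [ 0.54  0.36 -0.08  1.8   0.05  1.02 -1.24]
12 goal [ 0.49   -0.3237  0.208 ] shift [11.3  0.4 -2.8]
t 22.65 p [ 0.4788 -0.3221  0.2055] xang -6.55 zdown [-0.0315  0.0028 -0.9995] F [ 0.1  -0.16 -1.25] w 0.154 q [ 0.54  0.36 -0.08  1.8   0.05  1.02 -1.24]
0 goal [ 0.5143 -0.3265  0.207 ] shift [35.8  0.4 -2.6]
```

View pics/s18.png

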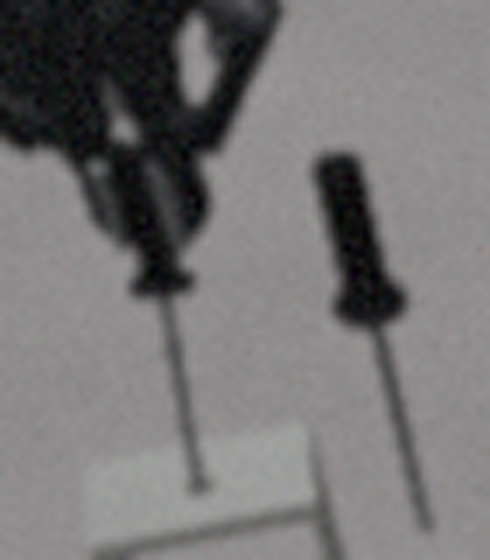

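apply_moves(
  increments=[8, 8, 0.2, -1.6, 0, 8, 8, 0.2, -1, 0, 8, 8, 0, -0.5, 0, 8, 8, 0, 0, 0, 8, 0, 0, 0, 0],
  squeeze=20,
)

```text
t: 23.32
eef_pos: [0.5096, -0.3262, 0.2074]
tool_rot: [-0.001, 0.998, -0.058, -0.018]
contact_force: [-2.5, 1.4, -0.5]
gripper_width: 0.149
```

```bash
python3 -c "
from h import *
up_goal(0,114)
im,_=read_camera('scene');cv2.imwrite('pics/s19.png',cv2.resize(im[120:200,110:180],None,fx=7,fy=7,interpolation=cv2.INTER_CUBIC))
"
```

```text
t 23.32 p [ 0.5096 -0.3262  0.2074] xang -6.61 zdown [-0.0366  0.0041 -0.9993] F [-2.55  1.38 -0.52] w 0.149 q [ 0.52  0.41 -0.08  1.72  0.05  1.05 -1.26]
0 goal [ 0.5142 -0.3265  0.207 ] shift [ 4.6 -0.2  0.2]
```

View pics/s19.png

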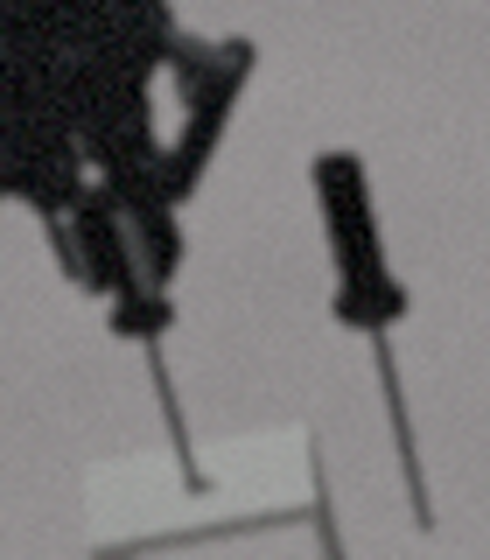

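apply_moves(
  increments=[8, 1.5, 0, 8, 0, 8, 0.5, 0, 10, 0, 8, 0.5, 0, 10, 0, 8, 0, 0, 0, 0],
  squeeze=20,
)

```text
t: 23.88
eef_pos: [0.5104, -0.3262, 0.1776]
tool_rot: [-0.001, 0.998, -0.058, -0.018]
contact_force: [-1.8, 0.8, -2.8]
gripper_width: 0.157
```

```bash
python3 -c "
from h import *
to([.511,-.3262,.150])
im,_=read_camera('scene');cv2.imwrite('pics/s20.png',cv2.resize(im[120:200,110:180],None,fx=7,fy=7,interpolation=cv2.INTER_CUBIC))
"
```

```text
t 23.88 p [ 0.5104 -0.3262  0.1776] xang -6.64 zdown [-0.0367  0.0045 -0.9993] F [-1.82  0.81 -2.85] w 0.157 q [ 0.52  0.44 -0.08  1.75  0.05  0.99 -1.27]
tool-frame shift mm [ 1.6 -0.  27.5]
```

View pics/s20.png

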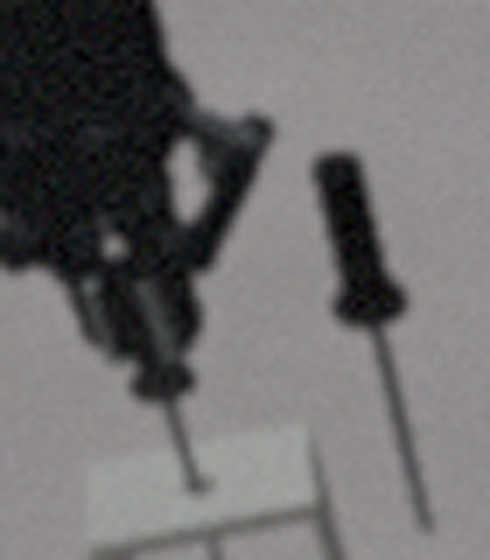

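apply_moves(
  increments=[8, 0.2, 0, 10, 0, 8, 0.3, 0, 10, 0, 8, 0.4, 0, 10, 0, 8, 0.4, 0, 10, 0, 8, 0, 0, 4, 0, 8, 0, 0, 0, 0],
  squeeze=20,
)

```text
t: 24.68
eef_pos: [0.5118, -0.3265, 0.1314]
tool_rot: [-0.001, 0.998, -0.058, -0.017]
contact_force: [-1.1, 0.3, -1.4]
gripper_width: 0.154
```

```bash
python3 -c "
from h import *
to([.511,-.3262,.130])
im,_=read_camera('scene');cv2.imwrite('pics/s21.png',cv2.resize(im[120:220,110:180],None,fx=6,fy=6,interpolation=cv2.INTER_CUBIC))
"
```

```text
t 24.68 p [ 0.5118 -0.3265  0.1314] xang -6.63 zdown [-0.0333  0.0034 -0.9994] F [-1.15  0.26 -1.39] w 0.154 q [ 0.52  0.49 -0.07  1.78  0.06  0.9  -1.28]
tool-frame shift mm [-0.7 -0.2  1.4]
```

View pics/s21.png

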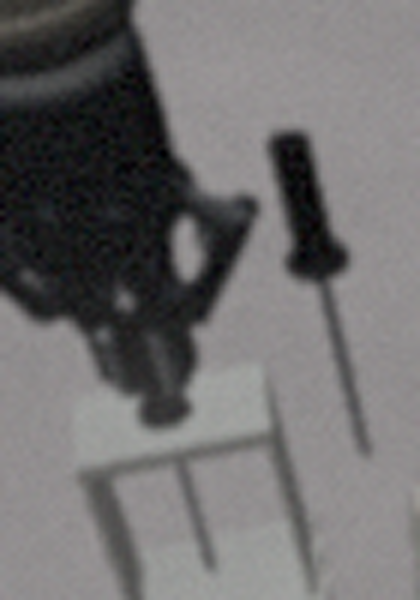

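apply_moves(
  increments=[8, 0, 0, 2, 0, 20, 0, 0, 0, 0, 45, 0, 0, 0, 0, 85, 0, 0, 0, 0, 85, 0, 0, 0, 0, 85, 0, 0, 0, 0, 85, 0, 0, 0, 0],
  squeeze=20,
)

```text
t: 25.6
eef_pos: [0.5145, -0.3275, 0.1315]
tool_rot: [0.0, 0.998, -0.058, -0.014]
contact_force: [-0.5, 0.9, 0.4]
gripper_width: 0.993
```

```bash
python3 -c "
from h import *
st()
im,_=read_camera('scene');cv2.imwrite('pics/s22.png',cv2.resize(im[120:220,80:180],None,fx=6,fy=6,interpolation=cv2.INTER_CUBIC))
"
```

```text
t 25.6 p [ 0.5145 -0.3275  0.1315] xang -6.62 zdown [-2.700e-02  7.000e-04 -9.996e-01] F [-0.55  0.9   0.36] w 0.993 q [ 0.51  0.49 -0.08  1.78  0.06  0.89 -1.28]
```

View pics/s22.png

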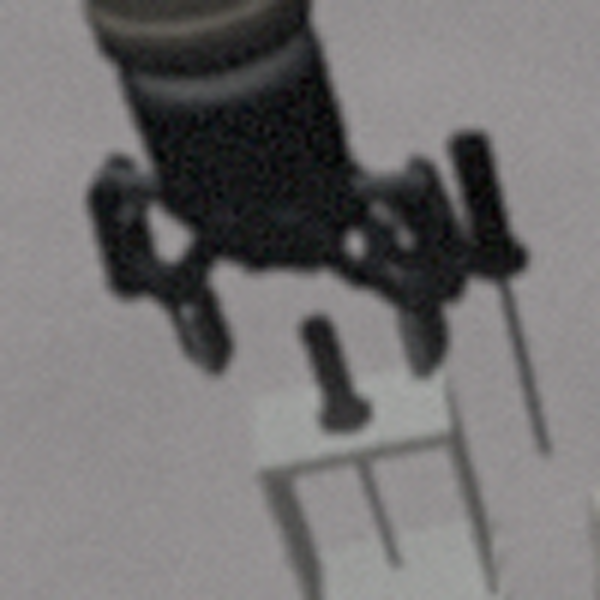

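Key hangs upright again, jaws clear. Rise straight up.

apply_moves(
  increments=[85, 0, 0, -15, 0, 85, 0, 0, -25, 0, 85, 0, 0, -30, 0, 85, 0, 0, -30, 0, 85, -30, 0, -10, 0, 85, -40, 0, 0, 0, 85, 0, 0, 0, 0, 85, 0, 0, 0, 0, 85, 0, 0, 0, 0],
)

```text
t: 26.78
eef_pos: [0.4495, -0.3198, 0.2551]
tool_rot: [0.002, 0.998, -0.057, -0.009]
contact_force: [0.3, 0.4, -0.5]
gripper_width: 0.993
```

```bash
python3 - <<'E'
from h import *
st()
a,ds=read_camera('scene');cv2.imwrite('pics/s23.png',cv2.resize(a,(800,600)))
b,dt=read_camera('top');cv2.imwrite('pics/t23.png',cv2.resize(b,(800,600)))
cv2.imwrite('pics/s23c.png',cv2.resize(a[120:270,90:290],(800,600),interpolation=cv2.INTER_CUBIC))
P=cloud("scene",ds);m=[r for r in outline_of("scene","lid")][:2]
for r in m: q=P[r["pixels"]];print("lid",r["p"],np.percentile(q,[2,50,98],axis=0).round(3))
for r in outline_of("scene","key")[:3]: print("key",r["p"],r["extent"])
E
```

```text
t 26.77 p [ 0.4495 -0.3198  0.2551] xang -6.55 zdown [-0.019  -0.0031 -0.9998] F [ 0.3   0.41 -0.49] w 0.993 q [ 0.56  0.26 -0.07  1.81  0.03  1.08 -1.21]
lid 0.78 [[ 0.851 -0.145  0.183]
 [ 0.896 -0.04   0.294]
 [ 0.934  0.064  0.364]]
lid 0.61 [[ 0.388 -0.374 -0.001]
 [ 0.519 -0.327  0.021]
 [ 0.55  -0.281  0.114]]
key 0.67 [161.7, 168.7, 18.4, 51.0]
key 0.48 [136.3, 189.4, 13.7, 32.0]
key 0.22 [105.2, 249.2, 37.1, 38.3]
```

View pics/s23.png

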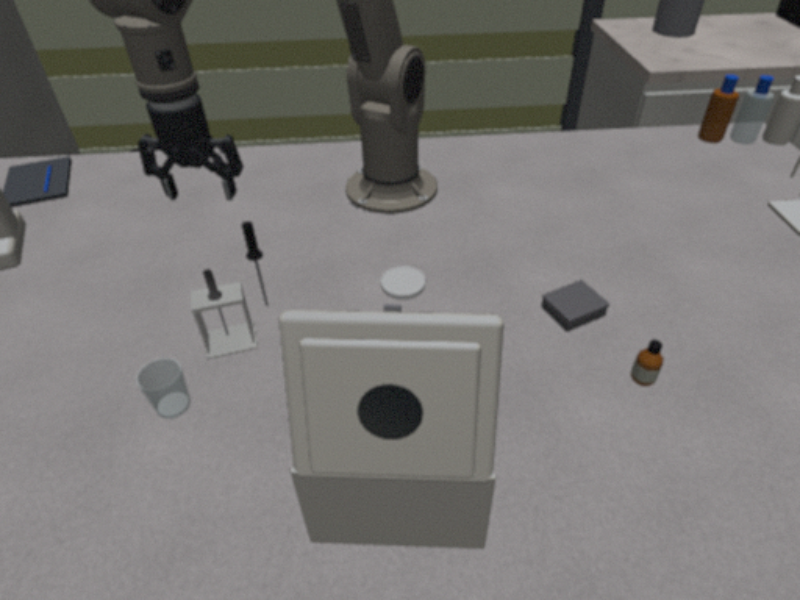

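View pics/s23c.png

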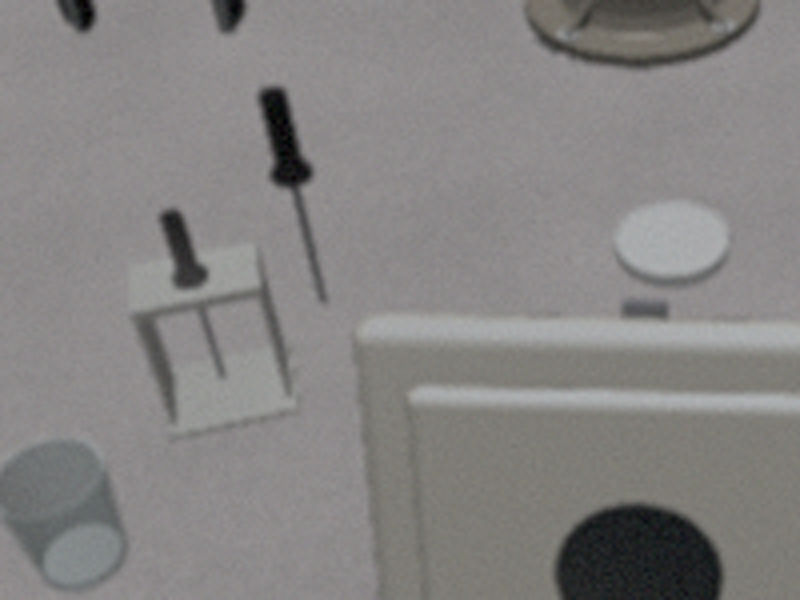

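View pics/t23.png

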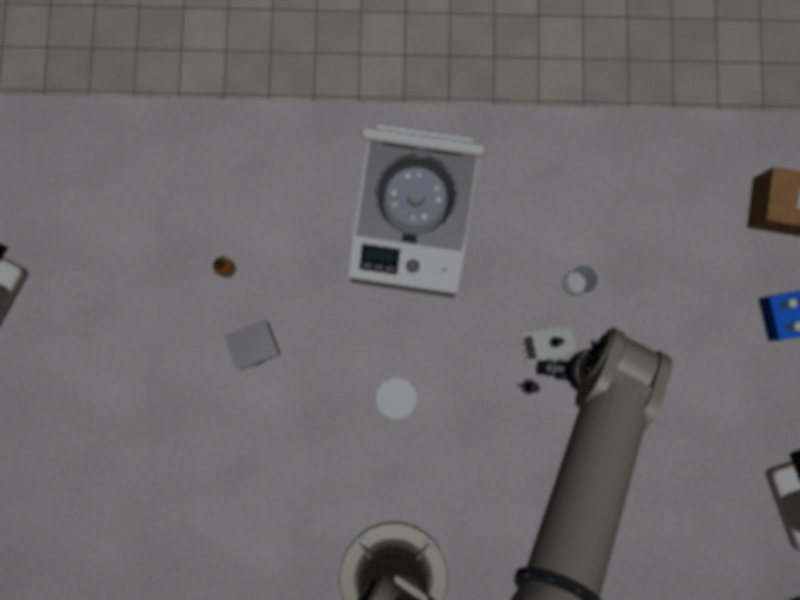

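```bash
python3 -c "
from station import *
print(hand_in())"
```

```text
the job is handed in; nothing more can be done
None
```

The lid is unlocked and fully open, the key is back in its stand, and I handed the job in at about 27 s of the 72 s allowed. `hand_in()` gives no verdict, so I don't know the judged result.

**What I did:**
1. I gripped the right-size key; its handle top measured about 168 mm high. The larger look-alike standing nearby was not used.
2. I tilted the key about 35.5° in the jaws against the edge of the stand hole. The interface cannot tilt the tool itself, so the key had to turn in the grip.
3. I put the rod into the release hole and met the striker about 31.5 mm below the panel. Measured force peaked at about 8 N and dropped at about 39 mm depth, and the lid rose by itself.
4. I drew the key out along the guide, turned it upright against the stand hole, lowered it and released it.

**Last checks:**
- **Lid:** depth readings put its upper edge at about 364 mm, matching the fully open height.
- **Key:** it hangs with its rod down through the hole and looks upright. Its flange sits about 1 pixel (3–4 mm) from where it started, within the 8 mm limit.
- **Bystanders:** all four look unmoved in the pictures; I did not measure their shift. The gripper is open and clear of everything.

**Disagreements:**
- The two cameras differed by 2–4 mm on some points. I relied on the scene camera, which matched the arm's own position to within about 0.3 pixel.
- The tool axis drifted up to about 2° while I turned the key upright. It caused no visible problem.

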